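Load the coupler tester and start it

TASK

Raise the tester's stiff blue lid by its orange bar to 110 degrees from shut (leaning 20 degrees back from upright) and leave it standing there; then lay one spare coupler from the green mat flat into each empty pocket, leaving alone the couplers already in place, and put every spare left over into the blue tray. Once every pocket is full, press the green start button all the way down and let it go; do not disturb the spool or the screwdriver.

Things in the scene. Friction and masses are not known exactly. Their poses are not given: they have to be found in the camera images.
- tester: grey bench tester for cable couplers, fixed, 140 (x) x 352 (y) mm; origin: centre of its underside, on the bench; -x is its front, towards the robot. Its white deck (top 50 mm above the bench) has five shallow pockets in a row along its y; a black panel on its +y side carries the start button; a blue lid with a screen inside covers the pockets, hinged along the back (+x) edge
- lid (a joint): angle of the tester's lid (rad): 0 shut, grows as it is raised, 1.57 upright, 1.92 = 110 degrees (leaning 20 degrees back from upright), stop at 2.4. Friction hinge: it stays wherever it is left; lifting it takes about 5 N at the bar. Lid 130 mm from hinge to front edge, 296 mm wide, 10 mm thick, with a 20 mm skirt down from its front and side edges
- lid_bar (a point): middle of the lid's orange handle bar: a round bar 12 mm thick, along the tester's y, 108 mm clear between two 12 mm black arms. It lies in the lid's plane, 176 mm from the hinge axis, with a 40 mm gap between the bar and the lid's front edge, so fingers can pinch it from above and the bar turns between them as the lid swings
- lid_hinge (a point): middle of the lid's hinge axis (along the tester's y), 78 mm above the bench
- start (a joint): travel of the green start button (m): 0 up, 0.006 fully down; springs back; fully down takes about 6 N
- start_top (a point): centre of the top face of the green start button (32 mm across) on the black panel of the tester, 68 mm above the bench; pressed straight down
- tray: blue open tray, fixed, 230 (x) x 160 (y) mm, walls 35 mm high and 5 mm thick, floor 5 mm thick; origin: centre of its underside. It may stand left or right of the tester, the green mat (240 x 200 x 2 mm, fixed) on which the spares start on the other side
- pocket_0 (a point): centre of the yellow floor of pocket 0 (40 mm above the bench; pockets are numbered along the tester's +y, 54 mm apart). Each pocket is 78 mm long (along the tester's x), 34 mm wide and 10 mm deep; axes as the tester's
- pocket_1 (a point): centre of the yellow floor of pocket 1 (40 mm above the bench; pockets are numbered along the tester's +y, 54 mm apart). Each pocket is 78 mm long (along the tester's x), 34 mm wide and 10 mm deep; axes as the tester's
- pocket_2 (a point): centre of the yellow floor of pocket 2 (40 mm above the bench; pockets are numbered along the tester's +y, 54 mm apart). Each pocket is 78 mm long (along the tester's x), 34 mm wide and 10 mm deep; axes as the tester's
- pocket_3 (a point): centre of the yellow floor of pocket 3 (40 mm above the bench; pockets are numbered along the tester's +y, 54 mm apart). Each pocket is 78 mm long (along the tester's x), 34 mm wide and 10 mm deep; axes as the tester's
- pocket_4 (a point): centre of the yellow floor of pocket 4 (40 mm above the bench; pockets are numbered along the tester's +y, 54 mm apart). Each pocket is 78 mm long (along the tester's x), 34 mm wide and 10 mm deep; axes as the tester's
- fitted_0: black coupler, 72 mm long, alike at both ends: square middle 28 x 28 x 48 mm, round steel collar 25 mm across and 12 mm long on each end; about 80 g; origin at its centre, x along its length; any long side may face up. Seated, its centre is 14 mm above the pocket floor, its top 18 mm above the deck. This one, if present, already lies in pocket 0 at the start; None if absent
- fitted_1: black coupler, 72 mm long, alike at both ends: square middle 28 x 28 x 48 mm, round steel collar 25 mm across and 12 mm long on each end; about 80 g; origin at its centre, x along its length; any long side may face up. Seated, its centre is 14 mm above the pocket floor, its top 18 mm above the deck. This one, if present, already lies in pocket 1 at the start; None if absent
- fitted_2: black coupler, 72 mm long, alike at both ends: square middle 28 x 28 x 48 mm, round steel collar 25 mm across and 12 mm long on each end; about 80 g; origin at its centre, x along its length; any long side may face up. Seated, its centre is 14 mm above the pocket floor, its top 18 mm above the deck. This one, if present, already lies in pocket 2 at the start; None if absent
- fitted_3: black coupler, 72 mm long, alike at both ends: square middle 28 x 28 x 48 mm, round steel collar 25 mm across and 12 mm long on each end; about 80 g; origin at its centre, x along its length; any long side may face up. Seated, its centre is 14 mm above the pocket floor, its top 18 mm above the deck. This one, if present, already lies in pocket 3 at the start; None if absent
- fitted_4: black coupler, 72 mm long, alike at both ends: square middle 28 x 28 x 48 mm, round steel collar 25 mm across and 12 mm long on each end; about 80 g; origin at its centre, x along its length; any long side may face up. Seated, its centre is 14 mm above the pocket floor, its top 18 mm above the deck. This one, if present, already lies in pocket 4 at the start; None if absent
- spare_0: black coupler, 72 mm long, alike at both ends: square middle 28 x 28 x 48 mm, round steel collar 25 mm across and 12 mm long on each end; about 80 g; origin at its centre, x along its length; any long side may face up. Seated, its centre is 14 mm above the pocket floor, its top 18 mm above the deck. A spare, lying on the mat at the start; None if absent
- spare_1: black coupler, 72 mm long, alike at both ends: square middle 28 x 28 x 48 mm, round steel collar 25 mm across and 12 mm long on each end; about 80 g; origin at its centre, x along its length; any long side may face up. Seated, its centre is 14 mm above the pocket floor, its top 18 mm above the deck. A spare, lying on the mat at the start; None if absent
- spare_2: black coupler, 72 mm long, alike at both ends: square middle 28 x 28 x 48 mm, round steel collar 25 mm across and 12 mm long on each end; about 80 g; origin at its centre, x along its length; any long side may face up. Seated, its centre is 14 mm above the pocket floor, its top 18 mm above the deck. A spare, lying on the mat at the start; None if absent
- spare_3: black coupler, 72 mm long, alike at both ends: square middle 28 x 28 x 48 mm, round steel collar 25 mm across and 12 mm long on each end; about 80 g; origin at its centre, x along its length; any long side may face up. Seated, its centre is 14 mm above the pocket floor, its top 18 mm above the deck. A spare, lying on the mat at the start; None if absent
- spare_4: black coupler, 72 mm long, alike at both ends: square middle 28 x 28 x 48 mm, round steel collar 25 mm across and 12 mm long on each end; about 80 g; origin at its centre, x along its length; any long side may face up. Seated, its centre is 14 mm above the pocket floor, its top 18 mm above the deck. A spare, lying on the mat at the start; None if absent
- spool: metal spool of solder wire, 68 mm across, 50 mm high, bystander; origin: centre of its underside
- driver: screwdriver with a red handle, lying on the bench, bystander; its own x along its length
There are look-alikes about, which are no part of the job. What is shaped like the spare_2 but purple is not meant. Leave any pink look-alike of the spare_1 alone.

How it is judged (in metres and radians):
On the way, in this order (a step that is already met when the one before it is completed fails the run):
1. the lid is raised to 110 degrees (within 7) and at rest (value of joint lid between 1.8 and 2.04 rad and velocity of joint lid between -0.05 and 0.05 rad/s), for 0.3 s.
2. every pocket holds a coupler (((horizontal distance between fitted_0 and pocket_0 below 0.009 m and z of fitted_0 in the frame of pocket_0 below 0.0185 m) or (horizontal distance between spare_0 and pocket_0 below 0.009 m and z of spare_0 in the frame of pocket_0 below 0.0185 m) or (horizontal distance between spare_1 and pocket_0 below 0.009 m and z of spare_1 in the frame of pocket_0 below 0.0185 m) or (horizontal distance between spare_2 and pocket_0 below 0.009 m and z of spare_2 in the frame of pocket_0 below 0.0185 m) or (horizontal distance between spare_3 and pocket_0 below 0.009 m and z of spare_3 in the frame of pocket_0 below 0.0185 m) or (horizontal distance between spare_4 and pocket_0 below 0.009 m and z of spare_4 in the frame of pocket_0 below 0.0185 m)) and ((horizontal distance between fitted_1 and pocket_1 below 0.009 m and z of fitted_1 in the frame of pocket_1 below 0.0185 m) or (horizontal distance between spare_0 and pocket_1 below 0.009 m and z of spare_0 in the frame of pocket_1 below 0.0185 m) or (horizontal distance between spare_1 and pocket_1 below 0.009 m and z of spare_1 in the frame of pocket_1 below 0.0185 m) or (horizontal distance between spare_2 and pocket_1 below 0.009 m and z of spare_2 in the frame of pocket_1 below 0.0185 m) or (horizontal distance between spare_3 and pocket_1 below 0.009 m and z of spare_3 in the frame of pocket_1 below 0.0185 m) or (horizontal distance between spare_4 and pocket_1 below 0.009 m and z of spare_4 in the frame of pocket_1 below 0.0185 m)) and ((horizontal distance between fitted_2 and pocket_2 below 0.009 m and z of fitted_2 in the frame of pocket_2 below 0.0185 m) or (horizontal distance between spare_0 and pocket_2 below 0.009 m and z of spare_0 in the frame of pocket_2 below 0.0185 m) or (horizontal distance between spare_1 and pocket_2 below 0.009 m and z of spare_1 in the frame of pocket_2 below 0.0185 m) or (horizontal distance between spare_2 and pocket_2 below 0.009 m and z of spare_2 in the frame of pocket_2 below 0.0185 m) or (horizontal distance between spare_3 and pocket_2 below 0.009 m and z of spare_3 in the frame of pocket_2 below 0.0185 m) or (horizontal distance between spare_4 and pocket_2 below 0.009 m and z of spare_4 in the frame of pocket_2 below 0.0185 m)) and ((horizontal distance between fitted_3 and pocket_3 below 0.009 m and z of fitted_3 in the frame of pocket_3 below 0.0185 m) or (horizontal distance between spare_0 and pocket_3 below 0.009 m and z of spare_0 in the frame of pocket_3 below 0.0185 m) or (horizontal distance between spare_1 and pocket_3 below 0.009 m and z of spare_1 in the frame of pocket_3 below 0.0185 m) or (horizontal distance between spare_2 and pocket_3 below 0.009 m and z of spare_2 in the frame of pocket_3 below 0.0185 m) or (horizontal distance between spare_3 and pocket_3 below 0.009 m and z of spare_3 in the frame of pocket_3 below 0.0185 m) or (horizontal distance between spare_4 and pocket_3 below 0.009 m and z of spare_4 in the frame of pocket_3 below 0.0185 m)) and ((horizontal distance between fitted_4 and pocket_4 below 0.009 m and z of fitted_4 in the frame of pocket_4 below 0.0185 m) or (horizontal distance between spare_0 and pocket_4 below 0.009 m and z of spare_0 in the frame of pocket_4 below 0.0185 m) or (horizontal distance between spare_1 and pocket_4 below 0.009 m and z of spare_1 in the frame of pocket_4 below 0.0185 m) or (horizontal distance between spare_2 and pocket_4 below 0.009 m and z of spare_2 in the frame of pocket_4 below 0.0185 m) or (horizontal distance between spare_3 and pocket_4 below 0.009 m and z of spare_3 in the frame of pocket_4 below 0.0185 m) or (horizontal distance between spare_4 and pocket_4 below 0.009 m and z of spare_4 in the frame of pocket_4 below 0.0185 m))), for 0.3 s.
3. the start button is pressed down while every pocket is full (all of step 2 and value of joint start above 0.0045 m), for 0.05 s.
At the end, for the whole second after the job is handed in: The lid stands 103 to 117 degrees from shut; each of the five pockets holds a coupler lying down in it on its floor (centre within 9 mm of the pocket's); every spare lies in a pocket or inside the blue tray, at rest; the start button is up again (all of step 2 and value of joint lid between 1.8 and 2.04 rad and ((horizontal distance between spare_0 and pocket_0 below 0.009 m and z of spare_0 in the frame of pocket_0 below 0.0185 m) or (horizontal distance between spare_0 and pocket_1 below 0.009 m and z of spare_0 in the frame of pocket_1 below 0.0185 m) or (horizontal distance between spare_0 and pocket_2 below 0.009 m and z of spare_0 in the frame of pocket_2 below 0.0185 m) or (horizontal distance between spare_0 and pocket_3 below 0.009 m and z of spare_0 in the frame of pocket_3 below 0.0185 m) or (horizontal distance between spare_0 and pocket_4 below 0.009 m and z of spare_0 in the frame of pocket_4 below 0.0185 m) or (x of spare_0 in the frame of tray between -0.105 and 0.105 m and y of spare_0 in the frame of tray between -0.07 and 0.07 m and z of spare_0 in the frame of tray below 0.045 m)) and ((horizontal distance between spare_1 and pocket_0 below 0.009 m and z of spare_1 in the frame of pocket_0 below 0.0185 m) or (horizontal distance between spare_1 and pocket_1 below 0.009 m and z of spare_1 in the frame of pocket_1 below 0.0185 m) or (horizontal distance between spare_1 and pocket_2 below 0.009 m and z of spare_1 in the frame of pocket_2 below 0.0185 m) or (horizontal distance between spare_1 and pocket_3 below 0.009 m and z of spare_1 in the frame of pocket_3 below 0.0185 m) or (horizontal distance between spare_1 and pocket_4 below 0.009 m and z of spare_1 in the frame of pocket_4 below 0.0185 m) or (x of spare_1 in the frame of tray between -0.105 and 0.105 m and y of spare_1 in the frame of tray between -0.07 and 0.07 m and z of spare_1 in the frame of tray below 0.045 m)) and ((horizontal distance between spare_2 and pocket_0 below 0.009 m and z of spare_2 in the frame of pocket_0 below 0.0185 m) or (horizontal distance between spare_2 and pocket_1 below 0.009 m and z of spare_2 in the frame of pocket_1 below 0.0185 m) or (horizontal distance between spare_2 and pocket_2 below 0.009 m and z of spare_2 in the frame of pocket_2 below 0.0185 m) or (horizontal distance between spare_2 and pocket_3 below 0.009 m and z of spare_2 in the frame of pocket_3 below 0.0185 m) or (horizontal distance between spare_2 and pocket_4 below 0.009 m and z of spare_2 in the frame of pocket_4 below 0.0185 m) or (x of spare_2 in the frame of tray between -0.105 and 0.105 m and y of spare_2 in the frame of tray between -0.07 and 0.07 m and z of spare_2 in the frame of tray below 0.045 m)) and ((horizontal distance between spare_3 and pocket_0 below 0.009 m and z of spare_3 in the frame of pocket_0 below 0.0185 m) or (horizontal distance between spare_3 and pocket_1 below 0.009 m and z of spare_3 in the frame of pocket_1 below 0.0185 m) or (horizontal distance between spare_3 and pocket_2 below 0.009 m and z of spare_3 in the frame of pocket_2 below 0.0185 m) or (horizontal distance between spare_3 and pocket_3 below 0.009 m and z of spare_3 in the frame of pocket_3 below 0.0185 m) or (horizontal distance between spare_3 and pocket_4 below 0.009 m and z of spare_3 in the frame of pocket_4 below 0.0185 m) or (x of spare_3 in the frame of tray between -0.105 and 0.105 m and y of spare_3 in the frame of tray between -0.07 and 0.07 m and z of spare_3 in the frame of tray below 0.045 m)) and ((horizontal distance between spare_4 and pocket_0 below 0.009 m and z of spare_4 in the frame of pocket_0 below 0.0185 m) or (horizontal distance between spare_4 and pocket_1 below 0.009 m and z of spare_4 in the frame of pocket_1 below 0.0185 m) or (horizontal distance between spare_4 and pocket_2 below 0.009 m and z of spare_4 in the frame of pocket_2 below 0.0185 m) or (horizontal distance between spare_4 and pocket_3 below 0.009 m and z of spare_4 in the frame of pocket_3 below 0.0185 m) or (horizontal distance between spare_4 and pocket_4 below 0.009 m and z of spare_4 in the frame of pocket_4 below 0.0185 m) or (x of spare_4 in the frame of tray between -0.105 and 0.105 m and y of spare_4 in the frame of tray between -0.07 and 0.07 m and z of spare_4 in the frame of tray below 0.045 m)) and linear speed of each of spare_0, spare_1, spare_2, spare_3, spare_4 below 0.02 m/s and value of joint start below 0.002 m); the robot touches nothing.
It fails at once if the spool or the screwdriver is moved more than 4 cm (distance of any of spool, driver from where it was at the start of the episode above 0.04 m).
It fails at once if a coupler already in its pocket at the start is moved more than 3 cm (distance of any of fitted_0, fitted_1, fitted_2, fitted_3, fitted_4 from where it was at the start of the episode above 0.03 m).
Of fitted_0, fitted_1, fitted_2, fitted_3, fitted_4 only 1 to 3 are there at a start; the rules pass over those that are not, and their reading is None.
Of spare_0, spare_1, spare_2, spare_3, spare_4 only 4 to 5 are there at a start; the rules pass over those that are not, and their reading is None.
At some moment in a run one of spare_0, spare_1, spare_2, spare_3, spare_4 may be knocked a few centimetres aside while the robot is not near it.
Once in a run the grip may slacken for a moment while it holds something.
It also fails if it takes over 208 s, if anything falls off the work surface, if the arm or the gripper's body presses on something with over 40 N, if the wrist force passes 120 N, or if a joint passes its speed limit or range.

ROBOT

A 7-joint arm with a two-finger parallel gripper is mounted at the origin on the work surface. World frame = base frame: x ahead of the robot, y to its left, z up, the work surface at z = 0. Lengths are in mm, angles in rad, forces in N, time in s.
With the tool pointing down it reaches from about 400 to 875 mm from the base axis. Payload 4.4 kg.
Tool frame: the origin (TCP) lies on the centre line of the jaws, within the pads' length; the fingertips stand 14 mm ahead of it and the grasp point (between the pads) lies 5 mm behind it (tips_ahead is the distance from the TCP to the fingertips, in mm); z points along the fingers, y is the line along which they close (so a half turn about z gives the same grasp; the last joint's range is limited). The gripper opens to 85 mm and grips with 20 to 120 N. Pads are 22 mm wide; open, the fingers measure 114 mm over their backs; the gripper's body (76 mm by 85 mm) begins 54 mm behind the grasp point. The pads swing forward as they close: fully open they stand 13 mm farther back than shut.
Start: joints at [-1.254, 0.628, 0.038, 1.517, -0.027, 0.996, -0.02], TCP at [242.766, 602.978, 245.313] pointing down, gripper open.
Joint ranges: [-3.06, 3.06], [-0.37, 2.12], [-1.25, 1.32], [0.18, 2.47], [-1.1, 4.24], [0.23, 1.98], [-2.94, 2.94]. Speed limits (rad/s): [2.57, 2.57, 3.14, 3.14, 3.14, 3.14, 3.14].

INTERFACE

Orientations are given as [roll, pitch, yaw] about the fixed x, y, z axes, in that order (R = Rz(yaw) Ry(pitch) Rx(roll)).
In Python, from cell import * gives the robot as it stands.
- The arm moves only by the tool move_arm, never from a script. Its argument "rows" is text: rows parted by semicolons, each of 7 numbers parted by spaces: the shift along the tool's x, y, z scaled (see below), then the turn, a rotation vector about the tool's x, y, z scaled (see below), then the closure, from -1 (fully open) to 1 (shut). A call has 1 to 12 rows; each row is the pose to reach, as a shift and turn from the pose commanded when the call began, along the tool's axes at that moment; what a row does not reach only later rows make up. The controller multiplies each number of a shift by 0.3 m and each number of a turn by pi/2 rad. A row lasts 1/12 s, in which the tool goes at most 41.7 mm and 7.16 degrees, less where a joint would pass 70% of its speed; a pose out of reach is approached as far as the arm can. A call with a number of a shift or a turn outside -1 to 1 is refused whole. A call with a gripper value outside its range is refused whole. The fingers move at their own pace and stop on an object; the grip force is fixed at half the most. Time passes only in rows, so rows that repeat a pose let the fingers close. It gives the time, the measured TCP pose, the force, the opening and the grip force at its end, in the units of the state.
- read_state(): the state, without advancing time (a new reading comes with each control period).
- get_image(name): name is "scene" or "side" or "wrist"; returns a dict with "img" (480x640x3 uint8, red, green, blue), "vfov" (degrees; the focal length in pixels is half the picture's height over the tangent of half this angle, whatever the lens; pixels are square), "cx", "cy" (the principal point, pixels), "extrinsics" (4x4, takes a point from camera to world coordinates); the wrist camera has in their place "T_tool_cam" (4x4, takes a point from camera to tool coordinates, whose origin is the TCP and whose axes are the flange's). Camera axes: x right, y up, looking along -z (the intrinsics and any distortion apply to the point x, -y, -z); pixel columns grow to the right and rows downward; lengths in mm; the calibration is good to about 2 mm. A picture is of the moment at which its call begins: read the wrist's pose just before it. There is no depth.
- finish_job(): hands the job in; it is judged then, once.
The state is a dict: "clock": time; "qpos": joint angles; "qd": joint speeds; "tau": joint torques, N m; "eef_pos": TCP position; "tool_rot": TCP orientation; "force": force on the tool from outside, world axes, zero at the start; "torque": the same for the moment, N m; "width": finger opening in mm; "gripper_force": force on a finger pad.
Only numpy, scipy, OpenCV 4.12 (cv2) and the standard library are available. Lean on these libraries where they do the work, as an engineer would, in place of code of your own. Each camera call takes 0.05 s, during which the arm holds its last target. There are 200 camera calls.

## Working session

There is one attempt and no reset: what is moved stays moved. The work goes in short steps, Python scripts to look and compute and a tool call to move; the robot and the scene stay as the last step left them, time stands still between calls to the robot, and variables do not carry over. Pictures are saved under pics/ and viewed, at most 14 in all, crops included, and the job is handed in when it is done.

Besides the shell and the picture viewer there is one more tool, called as name(argument=value, ...), one argument or row to a line, values as JSON. move_arm: Moves the arm, as the interface text tells. Its arguments: {"type":"object","properties":{"rows":{"type":"string"}},"required":["rows"]}

```bash
mkdir -p pics; ls; cat > h.py <<'E'
from cell import *
import numpy as np, cv2
from scipy.spatial.transform import Rotation as R
def K(c): 
    f=240/np.tan(np.radians(c['vfov'])/2); return f
def ray(c,uv,T=None):
    T=np.array(c['extrinsics']) if T is None else T
    f=K(c); d=np.array([(uv[0]-c['cx'])/f,-(uv[1]-c['cy'])/f,-1.0])
    return T[:3,3],T[:3,:3]@d
def onz(c,uv,z,T=None):
    o,d=ray(c,uv,T); return o+d*(z-o[2])/d[2]
def proj(c,p,T=None):
    T=np.array(c['extrinsics']) if T is None else T
    q=T[:3,:3].T@(np.array(p,float)-T[:3,3]); f=K(c)
    return np.array([c['cx']+f*q[0]/-q[2], c['cy']-f*q[1]/-q[2]])
def toolT(s):
    T=np.eye(4);T[:3,:3]=R.from_euler('xyz',s['tool_rot']).as_matrix();T[:3,3]=s['eef_pos'];return T
def wrist():
    s=read_state(); c=get_image('wrist'); return c,toolT(s)@np.array(c['T_tool_cam'])
def save(n,img): cv2.imwrite('pics/'+n+'.png',np.ascontiguousarray(img[:,:,::-1]))
E
python3 - <<'E'
from h import *
s=read_state(); print(s)
for n in ['scene','side','wrist']:
    c=get_image(n); save(n+'0',c['img']); print(n,{k:np.round(v,3).tolist() for k,v in c.items() if k!='img'})
E
```

```text
pics
{'clock': 0.0, 'qpos': array([-1.25378045,  0.62934362,  0.03842618,  1.51839124, -0.02703978,
        0.9962764 , -0.01997335]), 'qd': array([-6.04380225e-06,  6.20402208e-04, -1.41951433e-03,  4.37056526e-04,
        2.51630907e-03,  2.38851073e-04, -3.34826943e-04]), 'tau': array([-8.93795077e-04, -5.63411701e+01,  1.22587178e+00, -1.93439555e+01,
        1.10212711e-02,  1.03773750e-02,  9.01685723e-06]), 'eef_pos': array([242.52580173, 602.4085901 , 244.38294726]), 'tool_rot': array([-3.13969095e+00, -1.73063881e-05,  2.75879400e+00]), 'force': array([-0.22424497, -1.1557981 , -0.29370473]), 'torque': array([-0.02301051,  0.02312884, -0.00694568]), 'gripper_force': 0.0, 'width': 85.58275089204655}
scene {'vfov': 53.206, 'cx': 322.273, 'cy': 237.963, 'extrinsics': [[0.355, -0.547, 0.758, 1539.159], [0.934, 0.229, -0.273, -355.057], [-0.024, 0.805, 0.592, 814.471], [0.0, 0.0, 0.0, 1.0]]}
side {'vfov': 55.405, 'cx': 314.937, 'cy': 233.819, 'extrinsics': [[-0.965, 0.132, -0.229, 364.03], [-0.264, -0.506, 0.821, 768.804], [-0.008, 0.852, 0.523, 571.247], [0.0, 0.0, 0.0, 1.0]]}
wrist {'vfov': 71.346, 'cx': 321.671, 'cy': 231.76, 'T_tool_cam': [[-0.0, 0.952, 0.307, 77.899], [1.0, 0.0, 0.0, -0.499], [0.0, 0.307, -0.952, -128.883], [0.0, 0.0, 0.0, 1.0]]}
```

View pics/scene0.png

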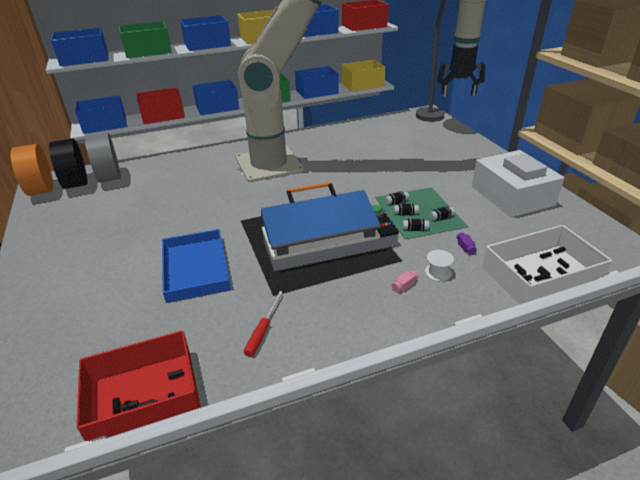

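View pics/side0.png

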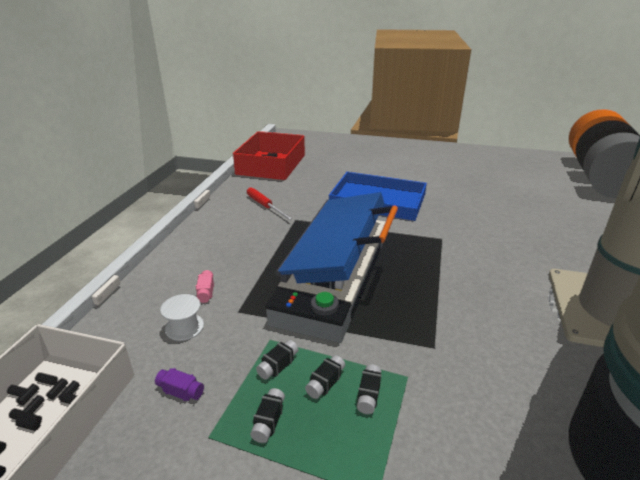

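The scene view shows the lid (335,215), orange bar (312,188), tray on the -y side (195,265), and the mat with 4 spares at (397,198), (405,209), (440,213), (415,224). The side view shows the same 4 spares, the button (325,299) and the bar (389,223).

```bash
python3 - <<'E'
from h import *
C={n:get_image(n) for n in ['scene','side']}
def blobs(c,lo,hi,roi,amin=15):
    h=cv2.cvtColor(c['img'],cv2.COLOR_RGB2HSV); m=cv2.inRange(h,np.array(lo),np.array(hi))
    k=np.zeros_like(m);x0,y0,x1,y1=roi;k[y0:y1,x0:x1]=m[y0:y1,x0:x1]
    n,l,s,ce=cv2.connectedComponentsWithStats(k)
    return [(l==i,s[i],ce[i]) for i in range(1,n) if s[i][4]>=amin]
def ends(m):
    p=np.argwhere(m)[:,::-1].astype(float);mu=p.mean(0);_,_,v=np.linalg.svd(p-mu,full_matrices=False);t=(p-mu)@v[0]
    return mu+v[0]*t.min(),mu+v[0]*t.max(),mu
def tri(a,b):
    o1,d1=a;o2,d2=b;d1=d1/np.linalg.norm(d1);d2=d2/np.linalg.norm(d2)
    t=np.linalg.lstsq(np.c_[d1,-d2],o2-o1,rcond=None)[0];p,q=o1+t[0]*d1,o2+t[1]*d2
    return (p+q)/2,np.linalg.norm(p-q)
for n,roi in [('scene',(280,175,345,205)),('side',(370,195,410,250))]:
    b=max(blobs(C[n],(5,120,80),(22,255,255),roi),key=lambda b:b[1][4]); e=ends(b[0]);C[n]['e']=sorted(e[:2],key=lambda p:p[1]);print(n,np.round(e,1).tolist(),b[1])
# bar: scene ends / side ends ; print positions at z=78 and triangulated
for n in C:print(n,[np.round(onz(C[n],e,80),1).tolist() for e in C[n]['e']])
for i in range(2):
  for j in range(2):
    print(i,j,[np.round(x,1) for x in tri(ray(C['scene'],C['scene']['e'][i]),ray(C['side'],C['side']['e'][j]))])
for n,roi in [('scene',(365,195,390,225)),('side',(300,280,345,315))]:
    for b in blobs(C[n],(50,150,60),(75,255,255),roi): print('btn',n,b[1],b[2].round(1),onz(C[n],b[2],68).round(1))
for n,roi in [('side',(200,330,420,480)),('scene',(370,180,475,240))]:
    b=max(blobs(C[n],(60,80,30),(85,255,150),roi),key=lambda b:b[1][4])
    print('mat',n,b[1]); hull=cv2.convexHull(np.argwhere(b[0])[:,::-1].astype(np.int32))
    ap=cv2.approxPolyDP(hull,8,True)[:,0];print([(a.tolist(),onz(C[n],a,2).round().tolist()) for a in ap])
for n,roi in [('scene',(155,225,235,305)),('side',(325,170,430,220))]:
    b=max(blobs(C[n],(100,100,40),(125,255,255),roi),key=lambda b:b[1][4]);hull=cv2.convexHull(np.argwhere(b[0])[:,::-1].astype(np.int32))
    ap=cv2.approxPolyDP(hull,5,True)[:,0];print('tray',n,[(a.tolist(),onz(C[n],a,35).round().tolist()) for a in ap])
b=max(blobs(C['scene'],(100,100,40),(125,255,255),(255,185,390,250)),key=lambda b:b[1][4]);hull=cv2.convexHull(np.argwhere(b[0])[:,::-1].astype(np.int32))
ap=cv2.approxPolyDP(hull,5,True)[:,0];print('lid',[(a.tolist(),onz(C['scene'],a,83).round().tolist()) for a in ap])
# spares (side): approx centers
for p in [(277,358),(325,375),(369,387),(267,413)]: print('sp',onz(C['side'],p,16).round())
for n,p in [('side',(182,315)),('scene',(440,265)),]: print('spool',onz(C[n],p,25).round())
print('driver',onz(C['scene'],(258,335),10).round(),onz(C['scene'],(280,293),5).round())
E
```

```text
scene [[330.2, 183.0], [287.1, 190.4], [308.7, 186.7]] [287 182  44  10 144]
side [[394.6, 205.8], [380.7, 241.5], [387.7, 223.7]] [379 206  18  37 227]
scene [[343.2, 106.7, 80.0], [333.3, -28.6, 80.0]]
side [[435.7, -165.8, 80.0], [444.2, -7.4, 80.0]]
0 0 [array([436.9,  52.1, 168.1]), np.float64(57.8)]
0 1 [array([434.3,  73.2, 133.4]), np.float64(5.0)]
1 0 [array([427.5, -54.4, 138. ]), np.float64(1.2)]
1 1 [array([425.4, -31. , 100.2]), np.float64(70.9)]
btn scene [375 207   6   6  20] [377.6 209.5] [517. 183.  68.]
btn side [316 293  17  14 192] [324.1 299.1] [512.9 180.3  68. ]
mat side [  209   341   198   139 14532]
[([406, 377], [361.0, 254.0, 2.0]), ([381, 479], [375.0, 428.0, 2.0]), ([325, 479], [444.0, 446.0, 2.0]), ([209, 437], [613.0, 430.0, 2.0]), ([269, 341], [597.0, 236.0, 2.0])]
mat scene [ 372  188   96   51 1759]
[([467, 226], [608.0, 431.0, 2.0]), ([405, 238], [590.0, 236.0, 2.0]), ([372, 206], [402.0, 223.0, 2.0]), ([431, 188], [378.0, 449.0, 2.0])]
tray scene [([230, 289], [650.0, -276.0, 35.0]), ([166, 302], [637.0, -425.0, 35.0]), ([162, 239], [374.0, -408.0, 35.0]), ([218, 229], [387.0, -254.0, 35.0])]
tray side [([425, 183], [378.0, -405.0, 35.0]), ([415, 219], [388.0, -197.0, 35.0]), ([325, 219], [593.0, -144.0, 35.0]), ([329, 194], [616.0, -275.0, 35.0]), ([346, 172], [602.0, -424.0, 35.0])]
lid [([379, 224], [603.0, 144.0, 83.0]), ([271, 245], [581.0, -149.0, 83.0]), ([261, 208], [402.0, -127.0, 83.0]), ([363, 190], [425.0, 179.0, 83.0])]
sp [565. 281.  16.]
sp [482. 295.  16.]
sp [413. 300.  16.]
sp [545. 383.  16.]
spool [759. 237.  25.]
spool [754. 245.  25.]
driver [ 796. -247.   10.] [ 678. -160.    5.]
```

```bash
cat >> h.py <<'E'
def plan(wps,s=None,grip=-1):
    """wps: (x,y,z,yaw,grip,n) ; prints one call per waypoint"""
    s=s or read_state(); p=np.array(s['eef_pos'],float); yaw=s['tool_rot'][2]; Rm=toolT(s)[:3,:3]
    for x,y,z,yw,g,n in wps:
        d=np.array([x,y,z])-p; rt=R.from_euler('xyz',[np.pi,0,yw]).as_matrix()
        sh=np.round(Rm.T@d/300,3); rv=R.from_matrix(Rm.T@rt).as_rotvec(); rv=np.round(rv/(np.pi/2),3)
        need=max(np.linalg.norm(d)/41.7,np.degrees(np.linalg.norm(rv)*np.pi/2)/7.16)
        print(' '.join('%g'%(v+0) for v in [*sh,*rv,g]),'| rows',n,'need %.1f'%need, 'BAD' if max(abs(sh).max(),abs(rv).max())>1 else '')
        p=p+Rm@(sh*300); Rm=Rm@R.from_rotvec(rv*np.pi/2).as_matrix()
E
python3 - <<'E'
from h import *
plan([(300,400,290,2.2,-1,8),(390,190,270,1.75,-1,8),(431,10,240,1.51,-1,8)])
E
```

```text
-0.43 -0.556 -0.15 -0.001 0 0.356 -1 | rows 8 need 5.2 
-0.742 -0.169 0.067 0 0 0.286 -1 | rows 8 need 5.5 
-0.615 0.027 0.099 0 0 0.153 -1 | rows 8 need 4.5
```

move_arm(
  rows="-0.43 -0.556 -0.15 0 0 0.356 -1;-0.43 -0.556 -0.15 0 0 0.356 -1;-0.43 -0.556 -0.15 0 0 0.356 -1;-0.43 -0.556 -0.15 0 0 0.356 -1;-0.43 -0.556 -0.15 0 0 0.356 -1;-0.43 -0.556 -0.15 0 0 0.356 -1;-0.43 -0.556 -0.15 0 0 0.356 -1",
)

```text
clock: 0.83
eef_pos: [301.7, 397.3, 291.4]
tool_rot: [3.14, 0.0, 2.195]
force: [0.2, 0.1, -0.4]
width: 85.5
gripper_force: 0.0
```

move_arm(
  rows="-0.742 -0.169 0.067 0 0 0.286 -1;-0.742 -0.169 0.067 0 0 0.286 -1;-0.742 -0.169 0.067 0 0 0.286 -1;-0.742 -0.169 0.067 0 0 0.286 -1;-0.742 -0.169 0.067 0 0 0.286 -1;-0.742 -0.169 0.067 0 0 0.286 -1;-0.742 -0.169 0.067 0 0 0.286 -1;-0.742 -0.169 0.067 0 0 0.286 -1",
)

```text
clock: 1.5
eef_pos: [390.6, 191.0, 270.0]
tool_rot: [3.142, -0.0, 1.75]
force: [0.2, -0.3, 0.5]
width: 85.5
gripper_force: 0.0
```

move_arm(
  rows="-0.615 0.027 0.099 0 0 0.153 -1;-0.615 0.027 0.099 0 0 0.153 -1;-0.615 0.027 0.099 0 0 0.153 -1;-0.615 0.027 0.099 0 0 0.153 -1;-0.615 0.027 0.099 0 0 0.153 -1;-0.615 0.027 0.099 0 0 0.153 -1;-0.615 0.027 0.099 0 0 0.153 -1;-0.615 0.027 0.099 0 0 0.153 -1",
)

```text
clock: 2.17
eef_pos: [431.3, 12.7, 240.3]
tool_rot: [-3.141, -0.001, 1.514]
force: [-0.6, 0.4, 0.5]
width: 85.4
gripper_force: 0.0
```

```bash
python3 - <<'E'
from h import *
s=read_state();print(s['clock'],s['eef_pos'],s['tool_rot'],s['qpos'],s['force'])
c,T=wrist(); save('w1',c['img'])
h=cv2.cvtColor(c['img'],cv2.COLOR_RGB2HSV); m=cv2.inRange(h,np.array((5,120,80)),np.array((22,255,255)))
n,l,st,ce=cv2.connectedComponentsWithStats(m)
for i in range(1,n):
    if st[i][4]>200:
        r=cv2.minAreaRect(np.argwhere(l==i)[:,::-1].astype(np.float32)); b=cv2.boxPoints(r); print(st[i],r)
        for z in (130,136,142): print(z,[onz(c,q,z,T).round(1).tolist() for q in b],onz(c,r[0],z,T).round(1))
E
```

```text
2.1667 [431.27518475  12.72821974 240.29219664] [-3.14114896e+00 -1.12842047e-03  1.51386186e+00] [-0.43712657  0.35740453  0.4579698   2.10829003 -0.23730851  0.72454863
  0.11776663] [-0.60299504  0.42029479  0.4635784 ]
[ 313  154   19  166 2843] ((321.9349670410156, 236.5286407470703), (17.763477325439453, 165.0474090576172), 0.6740368604660034)
130 [[419.6, -61.0, 130.0], [429.7, 71.0, 130.0], [442.1, 70.1, 130.0], [434.2, -62.1, 130.0]] [431.8   9.8 130. ]
136 [[420.0, -57.3, 136.0], [429.9, 71.5, 136.0], [442.0, 70.6, 136.0], [434.2, -58.2, 136.0]] [431.9  11.8 136. ]
142 [[420.5, -53.5, 142.0], [430.1, 71.9, 142.0], [441.8, 71.1, 142.0], [434.3, -54.4, 142.0]] [432.   13.8 142. ]
```

View pics/w1.png

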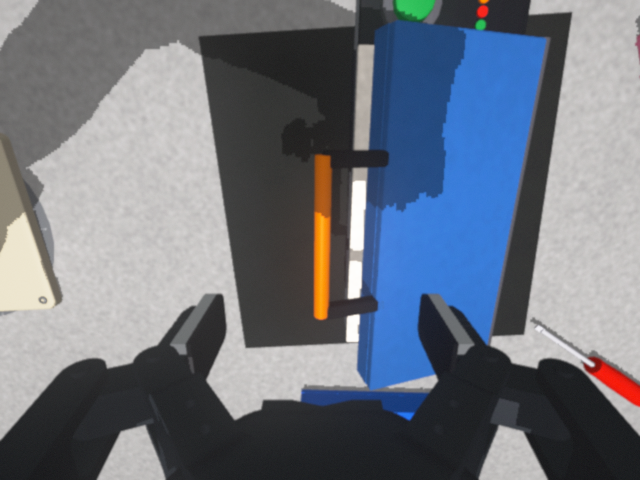

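The wrist view shows the bar from (322,154) to (321,320), square to the jaws. The lid is about 19° ajar, and pockets and tray lie beyond.

```bash
python3 - <<'E'
from h import *
plan([(431.5,11,200,1.503,0.3,8),(431.5,11,130.5,1.503,0.3,8)])
E
```

```text
-0.006 0.001 0.135 0 -0.001 0.007 0.3 | rows 8 need 1.0 
0 0.001 0.231 0 0 0 0.3 | rows 8 need 1.7
```

move_arm(
  rows="-0.006 0.001 0.135 0 0 0.007 0.3;-0.006 0.001 0.135 0 0 0.007 0.3;-0.006 0.001 0.135 0 0 0.007 0.3;-0.006 0.001 0.135 0 0 0.007 0.3;-0.006 0.001 0.135 0 0 0.007 0.3;-0.006 0.001 0.135 0 0 0.007 0.3;-0.006 0.001 0.135 0 0 0.007 0.3;-0.006 0.001 0.135 0 0 0.007 0.3",
)

```text
clock: 2.88
eef_pos: [431.5, 8.5, 200.8]
tool_rot: [3.14, -0.001, 1.499]
force: [0.0, -0.5, -0.3]
width: 30.0
gripper_force: 0.0
```

move_arm(
  rows="0 0 0.04 0 0 0 0.3;0 0 0.08 0 0 0 0.3;0 0 0.12 0 0 0 0.3;0 0 0.16 0 0 0 0.3;0 0 0.2 0 0 0 0.3;0 0 0.22 0 0 0 0.3;0 0 0.231 0 0 0 0.3;0 0 0.231 0 0 0 0.3;0 0 0.231 0 0 0 0.3",
)

```text
clock: 3.63
eef_pos: [431.4, 8.2, 131.0]
tool_rot: [3.141, -0.0, 1.499]
force: [0.3, -0.3, 0.5]
width: 29.9
gripper_force: 0.0
```

move_arm(
  rows="0 0 0 0 0 0 1;0 0 0 0 0 0 1;0 0 0 0 0 0 1;0 0 0 0 0 0 1;0 0 0 0 0 0 1;0 0 0 0 0 0 1;0 0 0 0 0 0 1;0 0 0 0 0 0 1",
)

```text
clock: 4.3
eef_pos: [430.9, 8.4, 130.7]
tool_rot: [-3.141, -0.0, 1.499]
force: [-1.5, 0.6, 2.8]
width: 9.8
gripper_force: 58.6
```

```bash
python3 - <<'E'
from h import *
s=read_state();print(s['clock'],s['eef_pos'],s['tool_rot'],s['width'],s['gripper_force'],s['force'])
th0=np.arcsin(57/176); ths=np.radians(np.linspace(np.degrees(th0),110,49))[1:]
u0=np.array([-np.cos(th0),np.sin(th0)])
for k in range(4):
    a=th0 if k==0 else ths[12*k-1]
    print(';'.join('0 %.3f %.3f 0 0 0 1'%(176*(np.cos(a)-np.cos(t))/300,-176*(np.sin(t)-np.sin(a))/300) for t in ths[12*k:12*k+12]))
E
```

```text
4.3 [430.90062076   8.36927483 130.70777114] [-3.14110467e+00 -1.26406465e-04  1.49906565e+00] 9.84724628718424 58.61441910266876 [-1.47938317  0.57808277  2.83139641]
0 0.007 -0.018 0 0 0 1;0 0.014 -0.036 0 0 0 1;0 0.022 -0.054 0 0 0 1;0 0.030 -0.072 0 0 0 1;0 0.039 -0.089 0 0 0 1;0 0.048 -0.106 0 0 0 1;0 0.059 -0.122 0 0 0 1;0 0.069 -0.139 0 0 0 1;0 0.080 -0.155 0 0 0 1;0 0.092 -0.170 0 0 0 1;0 0.104 -0.185 0 0 0 1;0 0.117 -0.200 0 0 0 1
0 0.013 -0.014 0 0 0 1;0 0.027 -0.028 0 0 0 1;0 0.041 -0.042 0 0 0 1;0 0.055 -0.054 0 0 0 1;0 0.070 -0.067 0 0 0 1;0 0.086 -0.079 0 0 0 1;0 0.101 -0.090 0 0 0 1;0 0.117 -0.101 0 0 0 1;0 0.134 -0.112 0 0 0 1;0 0.151 -0.121 0 0 0 1;0 0.168 -0.131 0 0 0 1;0 0.185 -0.139 0 0 0 1
0 0.018 -0.008 0 0 0 1;0 0.036 -0.016 0 0 0 1;0 0.054 -0.022 0 0 0 1;0 0.072 -0.029 0 0 0 1;0 0.091 -0.034 0 0 0 1;0 0.109 -0.040 0 0 0 1;0 0.128 -0.044 0 0 0 1;0 0.147 -0.048 0 0 0 1;0 0.167 -0.051 0 0 0 1;0 0.186 -0.054 0 0 0 1;0 0.205 -0.055 0 0 0 1;0 0.225 -0.057 0 0 0 1
0 0.019 -0.001 0 0 0 1;0 0.039 -0.001 0 0 0 1;0 0.058 0.000 0 0 0 1;0 0.078 0.001 0 0 0 1;0 0.097 0.003 0 0 0 1;0 0.116 0.006 0 0 0 1;0 0.135 0.009 0 0 0 1;0 0.154 0.013 0 0 0 1;0 0.173 0.018 0 0 0 1;0 0.192 0.023 0 0 0 1;0 0.211 0.028 0 0 0 1;0 0.229 0.035 0 0 0 1
```

move_arm(
  rows="0 0.007 -0.018 0 0 0 1;0 0.014 -0.036 0 0 0 1;0 0.022 -0.054 0 0 0 1;0 0.03 -0.072 0 0 0 1;0 0.039 -0.089 0 0 0 1;0 0.048 -0.106 0 0 0 1;0 0.059 -0.122 0 0 0 1;0 0.069 -0.139 0 0 0 1;0 0.08 -0.155 0 0 0 1;0 0.092 -0.17 0 0 0 1;0 0.104 -0.185 0 0 0 1;0 0.117 -0.2 0 0 0 1",
)

```text
clock: 5.3
eef_pos: [463.0, 6.1, 190.7]
tool_rot: [-3.134, -0.001, 1.499]
force: [-8.3, 1.1, -0.4]
width: 10.1
gripper_force: 58.4
```

```bash
python3 - <<'E'
from h import *
c=get_image('side'); save('s1',c['img'][100:340,200:520].repeat(2,0).repeat(2,1))
E
```

```text
(no output)
```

View pics/s1.png

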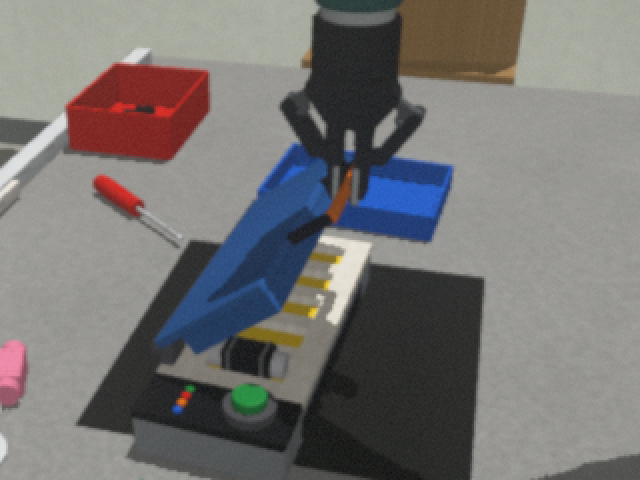

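The lid is rising with the bar pinched at (345,190). Pocket 4 holds a coupler (255,355), and four yellow pockets look empty.

move_arm(
  rows="0 0.013 -0.014 0 0 0 1;0 0.027 -0.028 0 0 0 1;0 0.041 -0.042 0 0 0 1;0 0.055 -0.054 0 0 0 1;0 0.07 -0.067 0 0 0 1;0 0.086 -0.079 0 0 0 1;0 0.101 -0.09 0 0 0 1;0 0.117 -0.101 0 0 0 1;0 0.134 -0.112 0 0 0 1;0 0.151 -0.121 0 0 0 1;0 0.168 -0.131 0 0 0 1;0 0.185 -0.139 0 0 0 1",
)

```text
clock: 6.35
eef_pos: [516.0, 2.4, 234.4]
tool_rot: [-3.13, -0.003, 1.499]
force: [-20.1, 2.8, 27.3]
width: 9.8
gripper_force: 61.8
```

move_arm(
  rows="0 0.018 -0.008 0 0 0 1;0 0.036 -0.016 0 0 0 1;0 0.054 -0.022 0 0 0 1;0 0.072 -0.029 0 0 0 1;0 0.091 -0.034 0 0 0 1;0 0.109 -0.04 0 0 0 1;0 0.128 -0.044 0 0 0 1;0 0.147 -0.048 0 0 0 1;0 0.167 -0.051 0 0 0 1;0 0.186 -0.054 0 0 0 1;0 0.205 -0.055 0 0 0 1;0 0.225 -0.057 0 0 0 1",
)

```text
clock: 7.35
eef_pos: [589.9, -2.7, 252.3]
tool_rot: [3.139, -0.001, 1.499]
force: [-5.9, 1.4, 7.5]
width: 9.9
gripper_force: 63.5
```

move_arm(
  rows="0 0.019 -0.001 0 0 0 1;0 0.039 -0.001 0 0 0 1;0 0.058 0 0 0 0 1;0 0.078 0.001 0 0 0 1;0 0.097 0.003 0 0 0 1;0 0.116 0.006 0 0 0 1;0 0.135 0.009 0 0 0 1;0 0.154 0.013 0 0 0 1;0 0.173 0.018 0 0 0 1;0 0.192 0.023 0 0 0 1;0 0.211 0.028 0 0 0 1;0 0.222 0.034 0 0 0 1",
)

```text
clock: 8.35
eef_pos: [657.0, -7.5, 240.1]
tool_rot: [3.139, -0.001, 1.499]
force: [-3.6, 2.6, 9.9]
width: 10.0
gripper_force: 61.4
```

move_arm(
  rows="0 0 0 0 0 0 1;0 0 0 0 0 0 1;0 0 0 0 0 0 1;0 0 0 0 0 0 0.8;0 0 0 0 0 0 0.6;0 0 0 0 0 0 0.3;0 0 0 0 0 0 0.3;0 0 0 0 0 0 0.3;0 0 0 0 0 0 0.3",
)

```text
clock: 9.1
eef_pos: [654.9, -8.2, 238.8]
tool_rot: [-3.141, 0.001, 1.499]
force: [0.2, -0.3, 0.8]
width: 30.2
gripper_force: 0.0
```

```bash
python3 - <<'E'
from h import *
s=read_state();print(s['clock'],s['eef_pos'],s['tool_rot'],s['width'],s['force'])
c=get_image('side'); save('s2',c['img'][60:340,160:520].repeat(2,0).repeat(2,1))
E
```

```text
9.1 [654.9474688   -8.20881298 238.83464652] [-3.14077441e+00  5.26375748e-04  1.49854036e+00] 30.174331549598744 [ 0.20773586 -0.31610688  0.76347789]
```

View pics/s2.png

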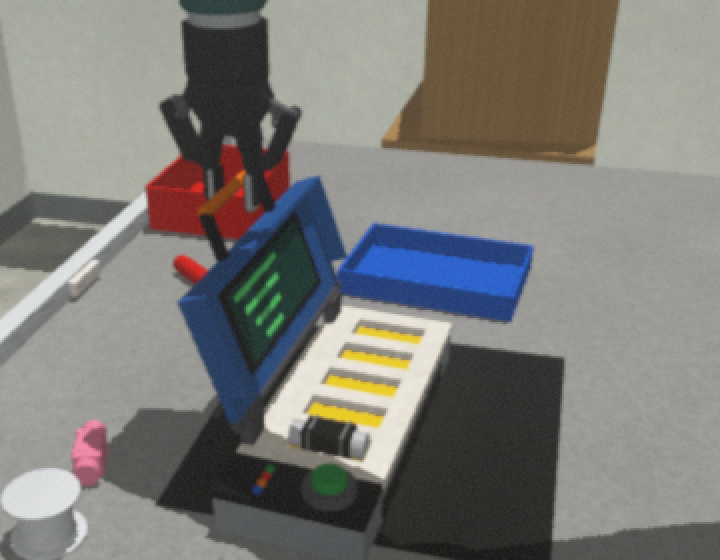

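Lid stands at about 110°. Pocket 4 is fitted (330,437) and pockets 0–3 are empty (yellow). Next, the pockets and mat from the wrist.

```bash
python3 - <<'E'
from h import *
plan([(655,-8,335,1.499,0.3,6),(490,20,335,2.3,-1,9),(490,20,335,3.07,-1,8),(490,310,320,3.07,-1,10)])
E
```

```text
0 0 -0.32 0 0 0 0.3 | rows 6 need 2.3 
0.054 -0.556 0 0 0 -0.51 -1 | rows 9 need 6.4 
0 0 0 0 0 -0.49 -1 | rows 8 need 6.2 
0.069 0.964 0.05 0 0 0 -1 | rows 10 need 7.0
```

move_arm(
  rows="0 0 -0.08 0 0 0 0.3;0 0 -0.16 0 0 0 0.3;0 0 -0.24 0 0 0 0.3;0 0 -0.32 0 0 0 0.3;0 0 -0.32 0 0 0 0.3",
)

```text
clock: 9.57
eef_pos: [657.7, -8.6, 340.6]
tool_rot: [3.132, -0.0, 1.499]
force: [1.5, -0.6, 0.3]
width: 29.8
gripper_force: 0.0
```

move_arm(
  rows="0.054 -0.556 0 0 0 -0.51 -1;0.054 -0.556 0 0 0 -0.51 -1;0.054 -0.556 0 0 0 -0.51 -1;0.054 -0.556 0 0 0 -0.51 -1;0.054 -0.556 0 0 0 -0.51 -1;0.054 -0.556 0 0 0 -0.51 -1;0.054 -0.556 0 0 0 -0.51 -1;0.054 -0.556 0 0 0 -0.51 -1;0.054 -0.556 0 0 0 -0.51 -1",
)

```text
clock: 10.32
eef_pos: [489.9, 20.1, 335.1]
tool_rot: [-3.141, -0.0, 2.298]
force: [-0.7, -0.6, 0.5]
width: 85.4
gripper_force: 0.0
```

move_arm(
  rows="0 0 0 0 0 -0.49 -1;0 0 0 0 0 -0.49 -1;0 0 0 0 0 -0.49 -1;0 0 0 0 0 -0.49 -1;0 0 0 0 0 -0.49 -1;0 0 0 0 0 -0.49 -1;0 0 0 0 0 -0.49 -1;0 0 0 0 0 -0.49 -1;0 0 0 0 0 -0.49 -1;0 0 0 0 0 -0.49 -1",
)

```text
clock: 11.15
eef_pos: [490.1, 20.3, 335.2]
tool_rot: [-3.141, -0.0, 3.067]
force: [-0.3, 0.1, 1.0]
width: 85.8
gripper_force: 0.0
```

```bash
python3 - <<'E'
from h import *
s=read_state();print(s['clock'],s['eef_pos'],s['tool_rot'],s['qpos'])
c,T=wrist(); save('w2',c['img'])
h=cv2.cvtColor(c['img'],cv2.COLOR_RGB2HSV)
for nm,lo,hi,z,mn in [('yel',(20,120,60),(35,255,255),40,150),('btn',(50,150,60),(75,255,255),68,150),('or',(5,120,80),(18,255,255),243,150)]:
    m=cv2.inRange(h,np.array(lo),np.array(hi)); n,l,st,ce=cv2.connectedComponentsWithStats(m)
    for i in range(1,n):
        if st[i][4]>mn:
            r=cv2.minAreaRect(np.argwhere(l==i)[:,::-1].astype(np.float32))
            print(nm,st[i],ce[i].round(1),onz(c,ce[i],z,T).round(1),onz(c,r[0],z,T).round(1),[onz(c,q,z,T).round(0)[:2].tolist() for q in cv2.boxPoints(r)])
E
```

```text
11.15 [490.05183836  20.27577885 335.16474385] [-3.14146352e+00 -2.30726052e-04  3.06716578e+00] [-0.19220618  0.29882328  0.12407444  1.825517   -0.04265795  1.02006999
  1.44513382]
yel [ 212  188   29   56 1298] [226.1 215.6] [ 516.8 -108.3   40. ] [ 517.  -108.6   40. ] [[480.0, -121.0], [480.0, -90.0], [556.0, -96.0], [556.0, -128.0]]
yel [ 255  188   27   56 1358] [267.9 215.3] [520.5 -53.7  40. ] [520.8 -53.8  40. ] [[483.0, -67.0], [484.0, -35.0], [560.0, -40.0], [559.0, -74.0]]
yel [ 297  188   26   56 1398] [309.7 215.4] [524.7   1.   40. ] [524.8   0.8  40. ] [[487.0, -12.0], [490.0, 20.0], [564.0, 14.0], [562.0, -19.0]]
yel [ 339  188   26   56 1389] [351.2 215.2] [528.5  55.3  40. ] [528.9  55.7  40. ] [[491.0, 42.0], [494.0, 73.0], [568.0, 71.0], [566.0, 37.0]]
btn [441 189  27  25 504] [454. 201.] [512.4 178.2  68. ] [512.4 178.1  68. ] [[511.0, 157.0], [491.0, 178.0], [513.0, 199.0], [534.0, 179.0]]
```

View pics/w2.png

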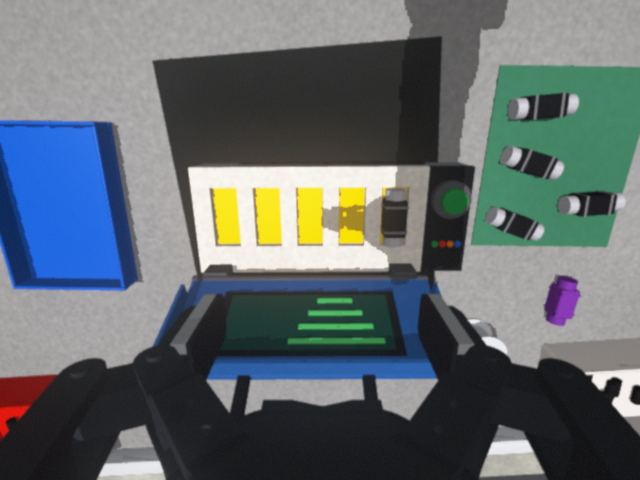

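move_arm(
  rows="0.069 0.964 0.05 0 0 0 -1;0.069 0.964 0.05 0 0 0 -1;0.069 0.964 0.05 0 0 0 -1;0.069 0.964 0.05 0 0 0 -1;0.069 0.964 0.05 0 0 0 -1;0.069 0.964 0.05 0 0 0 -1;0.069 0.964 0.05 0 0 0 -1;0.069 0.964 0.05 0 0 0 -1;0.069 0.964 0.05 0 0 0 -1;0.069 0.964 0.05 0 0 0 -1",
)

```text
clock: 12.03
eef_pos: [490.2, 309.5, 319.9]
tool_rot: [-3.14, -0.0, 3.069]
force: [-1.2, -0.2, -0.0]
width: 85.5
gripper_force: 0.0
```

```bash
python3 - <<'E'
from h import *
s=read_state();print(s['clock'],s['eef_pos'],s['tool_rot'],s['qpos'])
c,T=wrist(); save('w3',c['img']); np.save('w3T.npy',T)
E
```

```text
12.0333 [490.17453835 309.53186575 319.90656069] [-3.14001196e+00 -2.08701825e-04  3.06898778e+00] [-0.63788101  0.45215451  0.03888232  1.6201649  -0.01809697  1.07079064
  0.90398482]
```

View pics/w3.png

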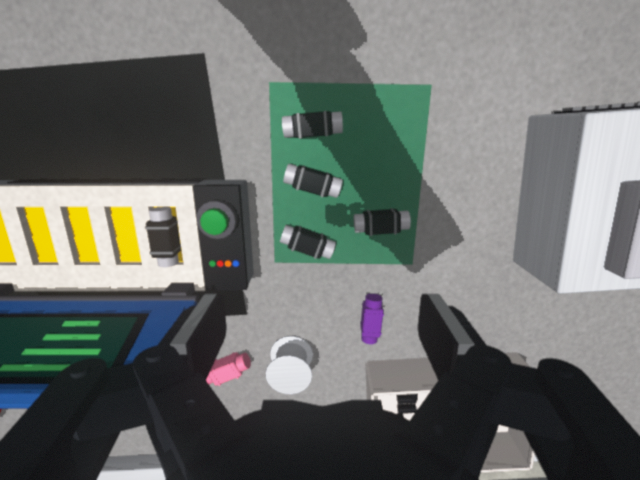

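Wrist views: four empty pockets at (226,216), (268,215), (310,215), (351,215) and the button at (454,201). On the mat are spares at (312,124), (312,181), (307,242), (382,221), lying roughly along world y.

```bash
cat >> h.py <<'E'
def spares(c,T):
    h=cv2.cvtColor(c['img'],cv2.COLOR_RGB2HSV)
    g=cv2.inRange(h,np.array((60,80,15)),np.array((90,255,200)))
    n,l,st,ce=cv2.connectedComponentsWithStats(g); k=1+np.argmax(st[1:,4])
    hull=cv2.convexHull(np.argwhere(l==k)[:,::-1].astype(np.int32)); mm=np.zeros_like(g); cv2.fillConvexPoly(mm,hull,255)
    mm=cv2.erode(mm,np.ones((5,5))); m=cv2.bitwise_and(mm,cv2.bitwise_not(g)); m=cv2.morphologyEx(m,cv2.MORPH_OPEN,np.ones((5,5)))
    n,l,st,ce=cv2.connectedComponentsWithStats(m); out=[]
    for i in range(1,n):
        if st[i][4]<300: continue
        px=np.argwhere(l==i)[:,::-1].astype(np.float32); r=cv2.minAreaRect(px)
        # image pixels -> plane z=16, then rectangle there
        w=np.array([onz(c,q,18,T)[:2] for q in px],np.float32); rw=cv2.minAreaRect(w); b=cv2.boxPoints(rw)
        e=max([b[1]-b[0],b[2]-b[1]],key=np.linalg.norm); a=np.arctan2(e[1],e[0])
        out.append((np.round(rw[0],1).tolist(),np.round(np.array(rw[1]),1).tolist(),round(float(np.mod(a,np.pi)),3),np.round(r[0]).tolist()))
    return out
E
python3 - <<'E'
from h import *
c,T=wrist()
for o in spares(c,T): print(o)
print(T[:3,3])
E
```

```text
([412.0, 301.9], [75.6, 28.5], 1.566, [313.0, 124.0])
([481.5, 296.9], [76.5, 30.7], 1.215, [313.0, 181.0])
([542.2, 385.1], [34.4, 76.4], 1.581, [383.0, 221.0])
([564.5, 283.4], [76.3, 35.9], 1.131, [308.0, 242.0])
[412.59396738 313.87140618 449.06848727]
```

```bash
python3 - <<'E'
from h import *
plan([(412,302,130,1.566,-0.25,14),(412,302,29,1.566,-0.25,9)])
E
```

```text
0.26 -0.04 0.635 0 0.001 0.955 -0.25 | rows 14 need 12.0 
0 0 0.336 0 0 0 -0.25 | rows 9 need 2.4
```

move_arm(
  rows="0.26 -0.04 0.635 0 0 0.955 -0.25;0.26 -0.04 0.635 0 0 0.955 -0.25;0.26 -0.04 0.635 0 0 0.955 -0.25;0.26 -0.04 0.635 0 0 0.955 -0.25;0.26 -0.04 0.635 0 0 0.955 -0.25;0.26 -0.04 0.635 0 0 0.955 -0.25;0.26 -0.04 0.635 0 0 0.955 -0.25;0.26 -0.04 0.635 0 0 0.955 -0.25;0.26 -0.04 0.635 0 0 0.955 -0.25;0.26 -0.04 0.635 0 0 0.955 -0.25;0.26 -0.04 0.635 0 0 0.955 -0.25;0.26 -0.04 0.635 0 0 0.955 -0.25",
)

```text
clock: 13.13
eef_pos: [412.4, 302.6, 130.5]
tool_rot: [3.141, -0.0, 1.56]
force: [0.3, 0.3, 0.5]
width: 53.5
gripper_force: 0.0
```

move_arm(
  rows="0 0 0 0 0 0 -0.25;0 0 0 0 0 0 -0.25",
)

```text
clock: 13.3
eef_pos: [412.1, 303.0, 130.2]
tool_rot: [3.141, 0.0, 1.571]
force: [0.5, 0.9, -1.2]
width: 53.3
gripper_force: 0.0
```

```bash
python3 - <<'E'
from h import *
s=read_state();print(s['eef_pos'],s['tool_rot'],s['qpos'],s['width'])
c,T=wrist(); save('w4',c['img'])
for o in spares(c,T): print(o)
print(T[:3,3], proj(c,[412,302,16],T))
plan([(412,302,29,1.566,-0.25,9)])
E
```

```text
[412.0776117  303.00660667 130.20130222] [3.14084393e+00 1.11357303e-04 1.57116317e+00] [-0.95590583  0.64162691  0.40188236  2.0160002  -0.44850183  0.56889333
 -0.24232518] 53.271078966745726
([543.2, 384.7], [42.8, 76.1], 1.572, [514.0, 115.0])
([411.8, 301.0], [79.9, 29.2], 1.571, [320.0, 232.0])
([479.8, 291.6], [85.8, 38.3], 1.224, [410.0, 244.0])
([555.3, 287.5], [76.3, 32.3], 1.022, [509.0, 248.0])
[412.58271162 381.00850818 259.07651355] [320.85005992 232.29421125]
-0.004 0 0.337 0 0 0.004 -0.25 | rows 9 need 2.4
```

View pics/w4.png

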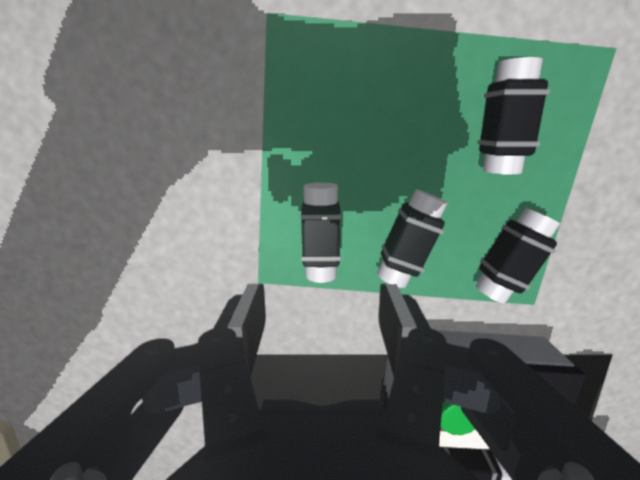

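The target coupler at (320,232) sits upright in the picture, centred between the open fingers. I can grasp it.

move_arm(
  rows="-0.004 0 0.08 0 0 0 -0.25;-0.004 0 0.16 0 0 0 -0.25;-0.004 0 0.24 0 0 0 -0.25;-0.004 0 0.29 0 0 0 -0.25;-0.004 0 0.32 0 0 0 -0.25;-0.004 0 0.337 0 0 0 -0.25;-0.004 0 0.337 0 0 0 -0.25;-0.004 0 0.337 0 0 0 -0.25;-0.004 0 0.337 0 0 0 -0.25",
)

```text
clock: 14.1
eef_pos: [412.1, 303.0, 29.6]
tool_rot: [3.14, -0.001, 1.57]
force: [-0.0, -0.0, -0.1]
width: 53.3
gripper_force: 0.0
```

move_arm(
  rows="0 0 0 0 0 0 1;0 0 0 0 0 0 1;0 0 0 0 0 0 1;0 0 0 0 0 0 1;0 0 0 0 0 0 1;0 0 0 0 0 0 1;0 0 0 0 0 0 1",
)

```text
clock: 14.68
eef_pos: [411.9, 303.1, 29.6]
tool_rot: [3.141, -0.001, 1.57]
force: [-0.6, -0.5, 5.6]
width: 26.4
gripper_force: 59.5
```

move_arm(
  rows="0 0 -0.1 0 0 0 1;0 0 -0.2 0 0 0 1;0 0 -0.3 0 0 0 1;0 0 -0.4 0 0 0 1;0 0 -0.45 0 0 0 1;0 0 -0.45 0 0 0 1",
)

```text
clock: 15.18
eef_pos: [413.3, 304.0, 167.3]
tool_rot: [3.136, -0.005, 1.57]
force: [0.4, 0.9, -0.3]
width: 26.5
gripper_force: 59.5
```

```bash
python3 - <<'E'
from h import *
s=read_state();print(s['clock'],s['eef_pos'],s['tool_rot'],s['width'],s['gripper_force'])
c,T=wrist(); save('w5',c['img'][180:480,120:520].repeat(2,0)[:,:].repeat(2,1)[:600])
P=[(515.7+3.92*i,-106.7+53.9*i) for i in range(5)];x,y=P[0]
plan([(430,110,200,2.3,1,12),(x-5,y,150,3.069,1,12)])
E
```

```text
15.1833 [413.27470749 303.98981763 167.25032161] [ 3.13620369 -0.00455993  1.57020778] 26.487632896903794 59.481112360954285
-0.645 0.06 -0.117 0.002 -0.001 -0.464 1 | rows 12 need 5.8 
-0.718 -0.28 0.167 0 0 -0.49 1 | rows 12 need 6.2
```

View pics/w5.png

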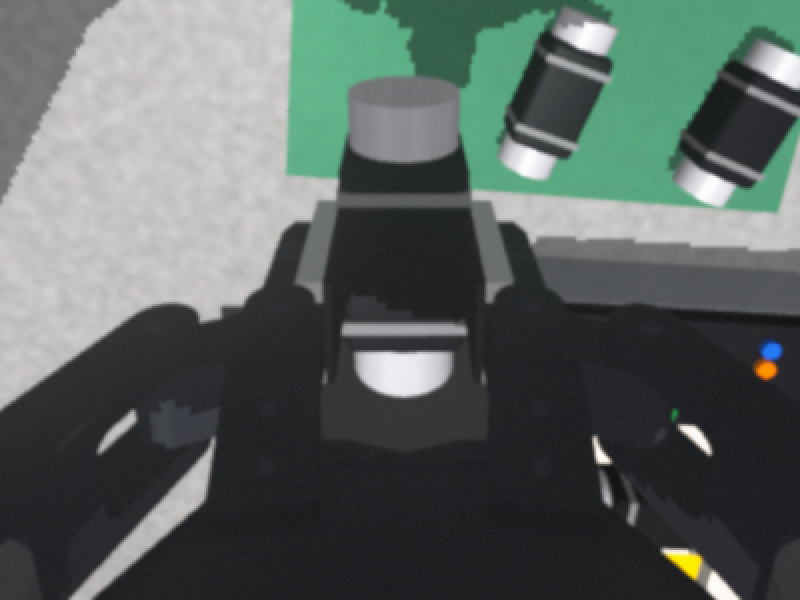

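The coupler is held level and square: collars at (404,120) and (404,370) of the crop, rings at rows 201 and 330. That puts its centre about 1.6 mm toward tool -x.

move_arm(
  rows="-0.645 0.06 -0.117 0 0 -0.464 1;-0.645 0.06 -0.117 0 0 -0.464 1;-0.645 0.06 -0.117 0 0 -0.464 1;-0.645 0.06 -0.117 0 0 -0.464 1;-0.645 0.06 -0.117 0 0 -0.464 1;-0.645 0.06 -0.117 0 0 -0.464 1;-0.645 0.06 -0.117 0 0 -0.464 1;-0.645 0.06 -0.117 0 0 -0.464 1",
)

```text
clock: 15.9
eef_pos: [428.7, 109.3, 198.0]
tool_rot: [-3.14, -0.002, 2.295]
force: [0.7, -0.4, -0.9]
width: 26.7
gripper_force: 59.5
```

move_arm(
  rows="-0.718 -0.28 0.167 0 0 -0.49 1;-0.718 -0.28 0.167 0 0 -0.49 1;-0.718 -0.28 0.167 0 0 -0.49 1;-0.718 -0.28 0.167 0 0 -0.49 1;-0.718 -0.28 0.167 0 0 -0.49 1;-0.718 -0.28 0.167 0 0 -0.49 1;-0.718 -0.28 0.167 0 0 -0.49 1;-0.718 -0.28 0.167 0 0 -0.49 1;-0.718 -0.28 0.167 0 0 -0.49 1;-0.718 -0.28 0.167 0 0 -0.49 1;-0.718 -0.28 0.167 0 0 -0.49 1",
)

```text
clock: 16.82
eef_pos: [509.8, -105.1, 148.7]
tool_rot: [3.141, -0.001, 3.071]
force: [-0.2, -0.0, -1.2]
width: 26.7
gripper_force: 59.5
```

```bash
cat >> h.py <<'E'
def pockets(c,T):
    h=cv2.cvtColor(c['img'],cv2.COLOR_RGB2HSV); m=cv2.inRange(h,np.array((18,110,40)),np.array((35,255,255)))
    n,l,st,ce=cv2.connectedComponentsWithStats(m)
    for i in range(1,n):
        if st[i][4]>200:
            px=np.argwhere(l==i)[:,::-1].astype(np.float32); w=np.array([onz(c,q,40,T)[:2] for q in px],np.float32)
            r=cv2.minAreaRect(w); cc=np.array(r[0]); cam=T[:2,3]; k=10/(T[2,3]-50)/2  # near wall hides floor
            print('pocket',np.round(cc,1),'size',np.round(r[1],1),np.round(r[2],1),'corr',np.round(cc-(cc-cam)*k,1),st[i][:4])
def inhand(c):
    g=c['img'][:,312:330].mean(axis=(1,2)); f=K(c); T=np.array(c['T_tool_cam']); o=[]
    for v in range(255,375):
        if g[v]==g[v-4:v+5].max() and g[v]-min(g[v-6],g[v+6])>12: 
            p=onz(c,(321,v),0,T); o.append((v,round(float(g[v])),round(float(p[0]),1)))
    return o
E
python3 - <<'E'
from h import *
s=read_state();print(s['clock'],s['eef_pos'],s['tool_rot'],s['width'],s['gripper_force'])
c,T=wrist(); save('w6',c['img']); pockets(c,T); print(inhand(c))
E
```

```text
16.8167 [ 509.81544415 -105.14165629  148.68739823] [ 3.14085939e+00 -5.00148847e-04  3.07065990e+00] 26.699885825504634 59.488787055015564
pocket [ 489.8 -104.7] size [32.9 18.7] 85.9 corr [ 488.5 -104.6] [299 195  46  26]
pocket [521.9 -52.1] size [32.2 75.4] 85.8 corr [519.9 -53.2] [371 195  49  95]
pocket [525.9   3. ] size [30.  75.4] 86.0 corr [523.8   0.7] [442 195  53  95]
pocket [529.5  58.4] size [28.  76.1] 85.9 corr [527.3  54.9] [514 194  56  96]
[(279, 126, 15.5), (344, 77, -17.0), (362, 118, -26.8), (374, 124, -33.6)]
```

View pics/w6.png

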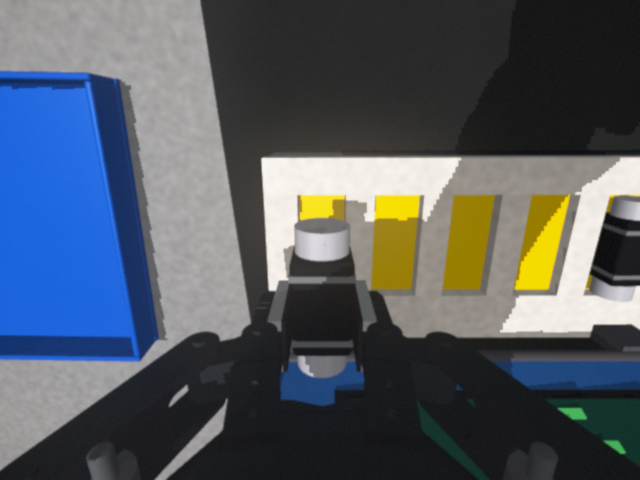

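The held coupler hangs over pocket 0, whose yellow floor shows at (322,205). The other pockets agree with my estimate to within 0.5 mm.

```bash
python3 - <<'E'
from h import *
plan([(514.8,-106.6,85,3.07,1,9),(514.8,-106.6,67.5,3.07,1,9)])
E
```

```text
-0.016 -0.003 0.213 0 0 0 1 | rows 9 need 1.5 
0 0 0.058 0 0 0 1 | rows 9 need 0.4
```

move_arm(
  rows="-0.016 -0.003 0.08 0 0 0 1;-0.016 -0.003 0.15 0 0 0 1;-0.016 -0.003 0.213 0 0 0 1;-0.016 -0.003 0.213 0 0 0 1;-0.016 -0.003 0.213 0 0 0 1;-0.016 -0.003 0.213 0 0 0 1;-0.016 -0.003 0.213 0 0 0 1",
)

```text
clock: 17.45
eef_pos: [515.5, -108.6, 86.1]
tool_rot: [-3.141, 0.002, 3.069]
force: [0.3, -0.7, -1.0]
width: 26.5
gripper_force: 59.5
```

move_arm(
  rows="0 0 0.008 0 0 0 1;0 0 0.016 0 0 0 1;0 0 0.024 0 0 0 1;0 0 0.032 0 0 0 1;0 0 0.04 0 0 0 1;0 0 0.048 0 0 0 1;0 0 0.055 0 0 0 1;0 0 0.058 0 0 0 1;0 0 0.058 0 0 0 1",
)

```text
clock: 18.2
eef_pos: [514.5, -108.7, 67.7]
tool_rot: [3.141, -0.0, 3.068]
force: [-1.8, 1.0, 4.6]
width: 26.3
gripper_force: 60.2
```

move_arm(
  rows="0 0 0 0 0 0 0.3;0 0 0 0 0 0 0.2;0 0 0 0 0 0 0.15;0 0 0 0 0 0 0.15;0 0 0 0 0 0 0.15",
)

```text
clock: 18.62
eef_pos: [514.6, -108.8, 67.3]
tool_rot: [-3.142, -0.0, 3.068]
force: [-0.6, 0.1, 0.3]
width: 36.3
gripper_force: 0.0
```

move_arm(
  rows="0 0 -0.05 0 0 0 0.15;0 0 -0.12 0 0 0 0.15;0 0 -0.25 0 0 0 0.15;0 0 -0.4 0 0 0 0.15;0 0 -0.4 0 0 0 0.15;0 0 -0.4 0 0 0 0.15",
)

```text
clock: 19.12
eef_pos: [516.5, -109.2, 190.2]
tool_rot: [-3.141, 0.006, 3.068]
force: [-0.1, 0.0, -0.8]
width: 36.5
gripper_force: 0.0
```

```bash
cat >> h.py <<'E'
def holes(c,T,P,tol=8):
    """darkness of the coupler body at each pocket: collar-to-collar centre from dark blob at z=68"""
    g=cv2.cvtColor(c['img'],cv2.COLOR_RGB2GRAY)
    for i,(x,y) in enumerate(P):
        u,v=proj(c,[x,y,68],T)
        if 5<u<635 and 5<v<300: print('pocket',i,(round(u),round(v)),'gray',round(float(g[int(v)-3:int(v)+4,int(u)-3:int(u)+4].mean())))
P=[(516+3.9*i,-106.8+53.9*i) for i in range(5)]
E
python3 - <<'E'
from h import *
s=read_state();print(s['clock'],s['eef_pos'],s['tool_rot'])
c,T=wrist(); pockets(c,T); save('w7',c['img'][150:390,200:520].repeat(2,0).repeat(2,1)); holes(c,T,P)
plan([(440,90,220,2.5,-1,12),(450,300,300,2.2,-1,12)])
E
```

```text
19.1167 [ 516.48749055 -109.20983268  190.15005723] [-3.14098675  0.00621765  3.06814475]
pocket [518.6 -93.3] size [ 6.5 75.5] 85.9 corr [517.1 -93.5] [337 175   9  85]
pocket [521.6 -52.1] size [32.3 75.6] 85.6 corr [520.1 -53.1] [369 175  43  85]
pocket [525.7   2.7] size [30.5 75.5] 85.9 corr [524.    0.7] [431 175  46  85]
pocket [529.3  57.9] size [28.9 76.4] 86.1 corr [527.6  54.9] [494 174  48  86]
pocket 0 (326, 227) gray 62
pocket 1 (395, 227) gray 124
pocket 2 (464, 226) gray 119
pocket 3 (533, 226) gray 154
pocket 4 (601, 226) gray 29
0.298 0.643 -0.107 0 0.001 0.362 -1 | rows 12 need 5.2 
0.392 0.581 -0.266 0 0 0.191 -1 | rows 12 need 5.4
```

View pics/w7.png

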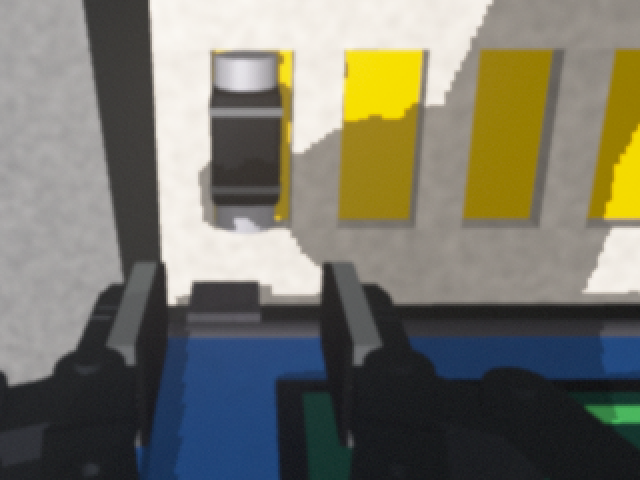

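Pocket 0 is filled: the coupler lies flat at (246,140), resting against the -y wall. Next is the spare near (480,295).

```bash
python3 - <<'E'
from h import *
plan([(440,100,210,2.2,-0.25,10),(480,294,130,1.22,-0.25,12)])
E
```

```text
0.3 0.676 -0.073 0 0.001 0.553 -0.25 | rows 10 need 7.0 
0.445 0.488 0.267 0.001 0 0.624 -0.25 | rows 12 need 7.8
```

move_arm(
  rows="0.3 0.676 -0.073 0 0 0.553 -0.25;0.3 0.676 -0.073 0 0 0.553 -0.25;0.3 0.676 -0.073 0 0 0.553 -0.25;0.3 0.676 -0.073 0 0 0.553 -0.25;0.3 0.676 -0.073 0 0 0.553 -0.25;0.3 0.676 -0.073 0 0 0.553 -0.25;0.3 0.676 -0.073 0 0 0.553 -0.25;0.3 0.676 -0.073 0 0 0.553 -0.25;0.3 0.676 -0.073 0 0 0.553 -0.25",
)

```text
clock: 19.92
eef_pos: [438.9, 99.8, 208.1]
tool_rot: [-3.139, -0.0, 2.203]
force: [0.4, -0.1, -0.5]
width: 53.6
gripper_force: 0.0
```

move_arm(
  rows="0.445 0.488 0.267 0 0 0.624 -0.25;0.445 0.488 0.267 0 0 0.624 -0.25;0.445 0.488 0.267 0 0 0.624 -0.25;0.445 0.488 0.267 0 0 0.624 -0.25;0.445 0.488 0.267 0 0 0.624 -0.25;0.445 0.488 0.267 0 0 0.624 -0.25;0.445 0.488 0.267 0 0 0.624 -0.25;0.445 0.488 0.267 0 0 0.624 -0.25;0.445 0.488 0.267 0 0 0.624 -0.25;0.445 0.488 0.267 0 0 0.624 -0.25;0.445 0.488 0.267 0 0 0.624 -0.25;0.445 0.488 0.267 0 0 0.624 -0.25",
)

```text
clock: 20.92
eef_pos: [479.8, 293.4, 129.1]
tool_rot: [-3.141, 0.0, 1.221]
force: [-0.1, -0.6, -0.5]
width: 53.4
gripper_force: 0.0
```

```bash
python3 - <<'E'
from h import *
s=read_state();print(s['eef_pos'],s['tool_rot'],s['width'])
c,T=wrist(); 
for o in spares(c,T): print(o)
c2=get_image('side'); print('side')
for o in spares(c2,np.array(c2['extrinsics'])): print(o)
E
```

```text
[479.76569688 293.43680608 129.12512419] [-3.14120070e+00  6.06323756e-05  1.22082463e+00] 53.36663772249386
([543.1, 385.1], [32.6, 76.4], 1.572, [362.0, 73.0])
([564.4, 281.2], [77.4, 37.7], 1.155, [435.0, 208.0])
([480.0, 295.5], [79.7, 29.4], 1.215, [320.0, 227.0])
([404.7, 266.0], [15.2, 31.5], 3.049, [245.0, 293.0])
side
([565.2, 292.1], [75.4, 48.4], 1.474, [275.0, 360.0])
([482.3, 300.8], [85.3, 40.9], 1.24, [324.0, 377.0])
([542.3, 384.6], [37.9, 91.1], 1.594, [267.0, 415.0])
```

```bash
python3 - <<'E'
from h import *
plan([(480.2,296,29.3,1.217,-0.25,9)])
E
```

```text
0.007 -0.001 0.333 0 0 0.002 -0.25 | rows 9 need 2.4
```

move_arm(
  rows="0.007 0 0.08 0 0 0.002 -0.25;0.007 0 0.16 0 0 0.002 -0.25;0.007 0 0.24 0 0 0.002 -0.25;0.007 0 0.29 0 0 0.002 -0.25;0.007 0 0.32 0 0 0.002 -0.25;0.007 0 0.333 0 0 0.002 -0.25;0.007 0 0.333 0 0 0.002 -0.25;0.007 0 0.333 0 0 0.002 -0.25;0.007 0 0.333 0 0 0.002 -0.25",
)

```text
clock: 21.77
eef_pos: [481.0, 296.5, 30.3]
tool_rot: [3.14, -0.001, 1.217]
force: [0.3, 0.1, 0.6]
width: 53.7
gripper_force: 0.0
```

move_arm(
  rows="0 0 0 0 0 0 1;0 0 0 0 0 0 1;0 0 0 0 0 0 1;0 0 0 0 0 0 1;0 0 0 0 0 0 1;0 0 0 0 0 0 1;0 0 0 0 0 0 1",
)

```text
clock: 22.35
eef_pos: [480.8, 296.4, 30.3]
tool_rot: [3.141, -0.001, 1.216]
force: [-1.2, 0.0, 6.7]
width: 26.7
gripper_force: 59.7
```

move_arm(
  rows="0 0 -0.1 0 0 0 1;0 0 -0.2 0 0 0 1;0 0 -0.3 0 0 0 1;0 0 -0.4 0 0 0 1;0 0 -0.55 0 0 0 1;0 0 -0.55 0 0 0 1;0 0 -0.55 0 0 0 1;0 0 -0.55 0 0 0 1;0 0 -0.55 0 0 0 1",
)

```text
clock: 23.1
eef_pos: [479.1, 295.9, 193.0]
tool_rot: [-3.14, 0.002, 1.217]
force: [0.3, -0.1, -0.6]
width: 26.6
gripper_force: 59.4
```

```bash
python3 - <<'E'
from h import *
s=read_state();print(s['clock'],s['eef_pos'],s['tool_rot'],s['width'],s['gripper_force'])
c,T=wrist(); print(inhand(c))
x,y=P[1]
plan([(440,110,200,2.2,1,10),(x-1,y,130,3.07,1,12)])
E
```

```text
23.1 [479.11754173 295.86713444 192.98902963] [-3.13968195e+00  1.88234823e-03  1.21664590e+00] 26.596255405454677 59.40962076187134
[(277, 94, 16.4), (342, 168, -16.0), (356, 236, -23.5)]
-0.626 0.093 -0.023 -0.002 0.001 -0.626 1 | rows 10 need 7.9 
-0.594 -0.107 0.233 0 0 -0.554 1 | rows 12 need 7.0
```

move_arm(
  rows="-0.626 0.093 -0.023 0 0 -0.626 1;-0.626 0.093 -0.023 0 0 -0.626 1;-0.626 0.093 -0.023 0 0 -0.626 1;-0.626 0.093 -0.023 0 0 -0.626 1;-0.626 0.093 -0.023 0 0 -0.626 1;-0.626 0.093 -0.023 0 0 -0.626 1;-0.626 0.093 -0.023 0 0 -0.626 1;-0.626 0.093 -0.023 0 0 -0.626 1;-0.626 0.093 -0.023 0 0 -0.626 1;-0.626 0.093 -0.023 0 0 -0.626 1",
)

```text
clock: 23.98
eef_pos: [440.8, 110.0, 200.4]
tool_rot: [-3.14, -0.001, 2.196]
force: [0.5, -0.3, -1.0]
width: 26.5
gripper_force: 59.4
```

move_arm(
  rows="-0.594 -0.107 0.233 0 0 -0.554 1;-0.594 -0.107 0.233 0 0 -0.554 1;-0.594 -0.107 0.233 0 0 -0.554 1;-0.594 -0.107 0.233 0 0 -0.554 1;-0.594 -0.107 0.233 0 0 -0.554 1;-0.594 -0.107 0.233 0 0 -0.554 1;-0.594 -0.107 0.233 0 0 -0.554 1;-0.594 -0.107 0.233 0 0 -0.554 1;-0.594 -0.107 0.233 0 0 -0.554 1;-0.594 -0.107 0.233 0 0 -0.554 1;-0.594 -0.107 0.233 0 0 -0.554 1;-0.594 -0.107 0.233 0 0 -0.554 1",
)

```text
clock: 24.98
eef_pos: [520.1, -52.1, 131.4]
tool_rot: [-3.141, 0.0, 3.069]
force: [-1.0, 0.7, -0.7]
width: 26.4
gripper_force: 59.4
```

move_arm(
  rows="0 0 0.05 0 0 0 1;0 0 0.1 0 0 0 1;0 0 0.13 0 0 0 1;0 0 0.13 0 0 0 1;0 0 0.13 0 0 0 1;0 0 0.13 0 0 0 1",
)

```text
clock: 25.48
eef_pos: [520.5, -52.6, 92.8]
tool_rot: [-3.142, 0.001, 3.07]
force: [0.2, 0.3, -0.4]
width: 26.9
gripper_force: 59.4
```

```bash
python3 - <<'E'
from h import *
s=read_state();print(s['clock'],s['eef_pos'],s['tool_rot'],s['width'],s['gripper_force'],s['force'])
c,T=wrist(); print(inhand(c)); pockets(c,T)
x,y=P[1]
plan([(x+0.2,y,68,3.07,1,10)])
E
```

```text
25.4833 [520.51325819 -52.62464294  92.7630729 ] [-3.14155435e+00  7.29929726e-04  3.06976568e+00] 26.858754336280242 59.40132737159729 [ 0.17394655  0.26497698 -0.41854024]
[(276, 130, 16.9), (341, 76, -15.4)]
pocket [525.9   1.9] size [32.  75.4] 85.9 corr [5.234e+02 5.000e-01] [386 203  65 119]
pocket [529.9  57.6] size [28.7 75.4] 86.0 corr [527.3  54.5] [478 203  70 119]
pocket [519.4 -96.2] size [ 9.  75.6] 85.5 corr [517.2 -94.8] [238 204  22 119]
pocket [497.6 -51.2] size [33.1 25.5] 85.9 corr [496.  -51.1] [293 204  60  44]
0.002 -0.001 0.083 0 0.001 0 1 | rows 10 need 0.6
```

move_arm(
  rows="0 0 0.015 0 0 0 1;0 0 0.03 0 0 0 1;0 0 0.045 0 0 0 1;0 0 0.055 0 0 0 1;0 0 0.065 0 0 0 1;0 0 0.075 0 0 0 1;0 0 0.083 0 0 0 1;0 0 0.083 0 0 0 1;0 0 0.083 0 0 0 1",
)

```text
clock: 26.28
eef_pos: [520.0, -52.7, 68.3]
tool_rot: [-3.142, 0.0, 3.07]
force: [-2.0, 0.2, 10.1]
width: 26.5
gripper_force: 60.7
```

move_arm(
  rows="0 0 0 0 0 0 0.3;0 0 0 0 0 0 0.2;0 0 0 0 0 0 0.15;0 0 0 0 0 0 0.15;0 0 0 0 0 0 0.15",
)

```text
clock: 26.7
eef_pos: [520.1, -52.7, 67.2]
tool_rot: [3.142, -0.0, 3.07]
force: [1.5, 0.0, 0.5]
width: 36.4
gripper_force: 0.0
```

move_arm(
  rows="0 0 -0.05 0 0 0 0.15;0 0 -0.12 0 0 0 0.15;0 0 -0.25 0 0 0 0.15;0 0 -0.4 0 0 0 0.15;0 0 -0.4 0 0 0 0.15;0 0 -0.4 0 0 0 0.15;0 0 -0.4 0 0 0 0.15;0 0 -0.4 0 0 0 0.15",
)

```text
clock: 27.37
eef_pos: [519.0, -52.6, 186.1]
tool_rot: [-3.142, -0.003, 3.07]
force: [-0.7, 0.0, -0.6]
width: 36.1
gripper_force: 0.0
```

```bash
python3 - <<'E'
from h import *
s=read_state();print(s['clock'],s['eef_pos'],s['tool_rot'])
c,T=wrist(); holes(c,T,P); pockets(c,T)
c2=get_image('side'); print('side')
for o in spares(c2,np.array(c2['extrinsics'])): print(o)
plan([(470,110,200,2.2,-0.25,9),(564,283,130,1.15,-0.25,12)])
E
```

```text
27.3667 [519.02691718 -52.62602858 186.13645573] [-3.14156518e+00 -2.78168872e-03  3.06994936e+00]
pocket 0 (253, 231) gray 66
pocket 1 (322, 231) gray 60
pocket 2 (392, 231) gray 124
pocket 3 (462, 231) gray 118
pocket 4 (531, 231) gray 31
pocket [522.3 -40.8] size [ 9.1 75.9] 86.9 corr [520.8 -40.9] [331 179  12  86]
pocket [525.4   1.8] size [32.4 75.8] 85.7 corr [523.8   0.8] [366 179  43  86]
pocket [529.4  56.6] size [30.5 75.8] 86.0 corr [527.7  54.6] [429 179  46  86]
pocket [518.8 -95.3] size [ 8.1 75. ] 85.4 corr [517.4 -94.4] [267 180  13  85]
side
([566.3, 288.6], [78.8, 45.9], 1.172, [275.0, 360.0])
([543.2, 385.0], [36.0, 91.2], 1.591, [267.0, 415.0])
0.202 0.529 -0.046 -0.001 -0.002 0.554 -0.25 | rows 9 need 7.0 
0.282 0.593 0.233 0 0 0.668 -0.25 | rows 12 need 8.4
```

move_arm(
  rows="0.202 0.529 -0.046 0 0 0.554 -0.25;0.202 0.529 -0.046 0 0 0.554 -0.25;0.202 0.529 -0.046 0 0 0.554 -0.25;0.202 0.529 -0.046 0 0 0.554 -0.25;0.202 0.529 -0.046 0 0 0.554 -0.25;0.202 0.529 -0.046 0 0 0.554 -0.25;0.202 0.529 -0.046 0 0 0.554 -0.25;0.202 0.529 -0.046 0 0 0.554 -0.25;0.202 0.529 -0.046 0 0 0.554 -0.25",
)

```text
clock: 28.22
eef_pos: [470.5, 109.9, 200.3]
tool_rot: [-3.139, -0.0, 2.203]
force: [-0.4, -0.1, -0.4]
width: 53.8
gripper_force: 0.0
```

move_arm(
  rows="0.282 0.593 0.233 0 0 0.668 -0.25;0.282 0.593 0.233 0 0 0.668 -0.25;0.282 0.593 0.233 0 0 0.668 -0.25;0.282 0.593 0.233 0 0 0.668 -0.25;0.282 0.593 0.233 0 0 0.668 -0.25;0.282 0.593 0.233 0 0 0.668 -0.25;0.282 0.593 0.233 0 0 0.668 -0.25;0.282 0.593 0.233 0 0 0.668 -0.25;0.282 0.593 0.233 0 0 0.668 -0.25;0.282 0.593 0.233 0 0 0.668 -0.25;0.282 0.593 0.233 0 0 0.668 -0.25;0.282 0.593 0.233 0 0 0.668 -0.25",
)

```text
clock: 29.22
eef_pos: [565.1, 282.6, 130.9]
tool_rot: [-3.141, 0.0, 1.153]
force: [0.9, -0.6, 0.4]
width: 53.3
gripper_force: 0.0
```

```bash
python3 - <<'E'
from h import *
s=read_state();print(s['eef_pos'],s['tool_rot'],s['width'])
c,T=wrist(); 
S=spares(c,T)
for o in S: print(o)
o=min(S,key=lambda o:np.hypot(o[0][0]-564,o[0][1]-283)); (x,y),a=o[0],o[2]
plan([(x,y,30,a,-0.25,9)])
E
```

```text
[565.0666795  282.60975383 130.8875226 ] [-3.14083999e+00  4.30159488e-04  1.15252674e+00] 53.29163784726765
([541.8, 385.8], [35.2, 76.4], 1.576, [227.0, 111.0])
([563.1, 281.7], [79.2, 29.7], 1.154, [318.0, 231.0])
([486.2, 258.8], [16.3, 34.2], 3.075, [244.0, 295.0])
-0.006 -0.005 0.337 0 0 -0.001 -0.25 | rows 9 need 2.4
```

move_arm(
  rows="-0.004 -0.005 0.08 0 0 0 -0.25;-0.004 -0.005 0.16 0 0 0 -0.25;-0.004 -0.005 0.24 0 0 0 -0.25;-0.004 -0.005 0.29 0 0 0 -0.25;-0.004 -0.005 0.32 0 0 0 -0.25;-0.004 -0.005 0.337 0 0 0 -0.25;-0.004 -0.005 0.337 0 0 0 -0.25;-0.004 -0.005 0.337 0 0 0 -0.25;-0.004 -0.005 0.337 0 0 0 -0.25",
)

```text
clock: 30.02
eef_pos: [564.2, 282.8, 31.3]
tool_rot: [3.14, -0.002, 1.151]
force: [-0.0, -0.4, -0.4]
width: 53.2
gripper_force: 0.0
```

move_arm(
  rows="0 0 0 0 0 0 1;0 0 0 0 0 0 1;0 0 0 0 0 0 1;0 0 0 0 0 0 1;0 0 0 0 0 0 1;0 0 0 0 0 0 1;0 0 0 0 0 0 1",
)

```text
clock: 30.6
eef_pos: [563.9, 282.8, 31.3]
tool_rot: [3.141, -0.001, 1.151]
force: [-0.5, -0.2, 6.0]
width: 26.2
gripper_force: 60.4
```

move_arm(
  rows="0 0 -0.1 0 0 0 1;0 0 -0.2 0 0 0 1;0 0 -0.3 0 0 0 1;0 0 -0.4 0 0 0 1;0 0 -0.55 0 0 0 1;0 0 -0.55 0 0 0 1;0 0 -0.55 0 0 0 1;0 0 -0.55 0 0 0 1;0 0 -0.55 0 0 0 1",
)

```text
clock: 31.35
eef_pos: [562.0, 282.4, 193.6]
tool_rot: [-3.139, 0.002, 1.151]
force: [-0.7, -0.3, -1.1]
width: 26.2
gripper_force: 59.6
```

```bash
python3 - <<'E'
from h import *
s=read_state();print(s['clock'],s['eef_pos'],s['tool_rot'],s['width'],s['gripper_force'])
c,T=wrist(); print(inhand(c))
x,y=P[2]
plan([(470,110,200,2.2,1,10),(x,y,130,3.07,1,12)])
E
```

```text
31.35 [561.98162739 282.44308542 193.55212164] [-3.13924835e+00  2.12805339e-03  1.15067352e+00] 26.1917809750799 59.60499286651611
[(278, 88, 16.0), (332, 56, -10.6), (341, 161, -15.4), (357, 229, -24.0)]
-0.65 -0.046 -0.02 -0.002 0.001 -0.668 1 | rows 10 need 8.4 
-0.399 -0.068 0.233 0 0 -0.554 1 | rows 12 need 7.0
```

move_arm(
  rows="-0.65 -0.046 -0.02 0 0 -0.668 1;-0.65 -0.046 -0.02 0 0 -0.668 1;-0.65 -0.046 -0.02 0 0 -0.668 1;-0.65 -0.046 -0.02 0 0 -0.668 1;-0.65 -0.046 -0.02 0 0 -0.668 1;-0.65 -0.046 -0.02 0 0 -0.668 1;-0.65 -0.046 -0.02 0 0 -0.668 1;-0.65 -0.046 -0.02 0 0 -0.668 1;-0.65 -0.046 -0.02 0 0 -0.668 1;-0.65 -0.046 -0.02 0 0 -0.668 1;-0.65 -0.046 -0.02 0 0 -0.668 1",
)

```text
clock: 32.32
eef_pos: [470.5, 109.8, 200.3]
tool_rot: [-3.14, -0.001, 2.198]
force: [0.2, 0.6, -1.0]
width: 26.3
gripper_force: 59.6
```

move_arm(
  rows="-0.399 -0.068 0.233 0 0 -0.554 1;-0.399 -0.068 0.233 0 0 -0.554 1;-0.399 -0.068 0.233 0 0 -0.554 1;-0.399 -0.068 0.233 0 0 -0.554 1;-0.399 -0.068 0.233 0 0 -0.554 1;-0.399 -0.068 0.233 0 0 -0.554 1;-0.399 -0.068 0.233 0 0 -0.554 1;-0.399 -0.068 0.233 0 0 -0.554 1;-0.399 -0.068 0.233 0 0 -0.554 1;-0.399 -0.068 0.233 0 0 -0.554 1;-0.399 -0.068 0.233 0 0 -0.554 1;-0.399 -0.068 0.233 0 0 -0.554 1",
)

```text
clock: 33.32
eef_pos: [525.0, 1.5, 131.3]
tool_rot: [-3.141, -0.0, 3.069]
force: [-0.3, -0.3, -1.6]
width: 26.2
gripper_force: 59.6
```

move_arm(
  rows="0 0 0.05 0 0 0 1;0 0 0.1 0 0 0 1;0 0 0.13 0 0 0 1;0 0 0.13 0 0 0 1;0 0 0.13 0 0 0 1;0 0 0.13 0 0 0 1",
)

```text
clock: 33.82
eef_pos: [525.4, 1.4, 92.7]
tool_rot: [3.142, 0.001, 3.07]
force: [-0.6, -0.2, -1.6]
width: 26.2
gripper_force: 59.6
```

```bash
python3 - <<'E'
from h import *
s=read_state();print(s['clock'],s['eef_pos'],s['tool_rot'],s['width'],s['gripper_force'],s['force'])
c,T=wrist(); print(inhand(c)); pockets(c,T)
x,y=P[2]
plan([(x+0.5,y,69,3.07,1,10)])
E
```

```text
33.8167 [525.40897873   1.42554108  92.74255211] [3.14154887e+00 7.04504641e-04 3.06977438e+00] 26.21782461206122 59.60914492607117 [-0.64720529 -0.24775197 -1.57384939]
[(276, 129, 16.9), (340, 75, -14.9), (374, 136, -33.6)]
pocket [501.    2.8] size [33.1 26. ] 85.7 corr [499.4   2.9] [293 201  60  45]
pocket [529.5  55.9] size [31.9 75.1] 85.9 corr [527.1  54.5] [386 201  64 119]
pocket [489.8 -97.5] size [ 7.7 16.9] 85.6 corr [488.5 -94.5] [134 202  19  30]
pocket [523.  -41.5] size [ 8.3 75.3] 87.6 corr [520.8 -40.2] [236 202  24 119]
pocket [ 545.  -101.4] size [ 8.2 22.9] 85.4 corr [542.1 -98.3] [152 287  16  34]
0.004 -0.002 0.08 0 0.001 0 1 | rows 10 need 0.6
```

move_arm(
  rows="0.002 -0.001 0.015 0 0 0 1;0.002 -0.001 0.03 0 0 0 1;0.002 -0.001 0.045 0 0 0 1;0.002 -0.001 0.055 0 0 0 1;0.002 -0.001 0.065 0 0 0 1;0.002 -0.001 0.075 0 0 0 1;0.002 -0.001 0.081 0 0 0 1;0.002 -0.001 0.081 0 0 0 1;0.002 -0.001 0.081 0 0 0 1",
)

```text
clock: 34.62
eef_pos: [524.3, 1.1, 69.2]
tool_rot: [-3.142, 0.0, 3.07]
force: [-2.2, 0.2, 13.4]
width: 26.1
gripper_force: 61.3
```

move_arm(
  rows="0 0 0 0 0 0 0.3;0 0 0 0 0 0 0.2;0 0 0 0 0 0 0.15;0 0 0 0 0 0 0.15;0 0 0 0 0 0 0.15",
)

```text
clock: 35.03
eef_pos: [524.3, 1.1, 67.7]
tool_rot: [-3.142, -0.0, 3.07]
force: [0.2, 0.2, -0.2]
width: 36.3
gripper_force: 0.0
```

move_arm(
  rows="0 0 -0.05 0 0 0 0.15;0 0 -0.12 0 0 0 0.15;0 0 -0.25 0 0 0 0.15;0 0 -0.4 0 0 0 0.15;0 0 -0.4 0 0 0 0.15;0 0 -0.4 0 0 0 0.15;0 0 -0.4 0 0 0 0.15;0 0 -0.4 0 0 0 0.15",
)

```text
clock: 35.7
eef_pos: [523.3, 1.0, 186.7]
tool_rot: [-3.141, -0.003, 3.07]
force: [-0.2, 0.8, -1.0]
width: 36.2
gripper_force: 0.0
```

```bash
python3 - <<'E'
from h import *
s=read_state();print(s['clock'],s['eef_pos'],s['tool_rot'])
c,T=wrist(); holes(c,T,P); pockets(c,T)
c2=get_image('side'); print('side')
for o in spares(c2,np.array(c2['extrinsics'])): print(o)
plan([(480,160,200,2.3,-0.25,9),(542,385,130,1.576,-0.25,12)])
E
```

```text
35.7 [523.30468414   1.02455048 186.69320342] [-3.14128886e+00 -2.78598234e-03  3.06988286e+00]
pocket 0 (184, 231) gray 64
pocket 1 (253, 231) gray 67
pocket 2 (323, 231) gray 60
pocket 3 (392, 231) gray 122
pocket 4 (462, 231) gray 25
pocket [518.8 -97.7] size [ 8.3 75.9] 85.9 corr [517.4 -95.8] [199 179  18  86]
pocket [522.8 -40.7] size [ 8.5 76.2] 88.4 corr [521.4 -39.9] [265 179  15  86]
pocket [525.4   0.8] size [33.2 74.9] 85.6 corr [523.9   0.9] [303 179  41  85]
pocket [529.4  55.5] size [32.4 75. ] 86.0 corr [527.8  54.5] [367 179  42  85]
side
([543.4, 385.0], [35.7, 91.3], 1.606, [267.0, 415.0])
0.182 0.518 -0.045 -0.001 -0.002 0.49 -0.25 | rows 9 need 6.2 
0.422 0.654 0.234 0 0 0.461 -0.25 | rows 12 need 5.8
```

move_arm(
  rows="0.182 0.518 -0.045 0 0 0.49 -0.25;0.182 0.518 -0.045 0 0 0.49 -0.25;0.182 0.518 -0.045 0 0 0.49 -0.25;0.182 0.518 -0.045 0 0 0.49 -0.25;0.182 0.518 -0.045 0 0 0.49 -0.25;0.182 0.518 -0.045 0 0 0.49 -0.25;0.182 0.518 -0.045 0 0 0.49 -0.25;0.182 0.518 -0.045 0 0 0.49 -0.25;0.182 0.518 -0.045 0 0 0.49 -0.25",
)

```text
clock: 36.55
eef_pos: [480.8, 159.4, 200.8]
tool_rot: [-3.14, -0.0, 2.302]
force: [0.0, 0.1, -0.4]
width: 53.1
gripper_force: 0.0
```

move_arm(
  rows="0.422 0.654 0.234 0 0 0.461 -0.25;0.422 0.654 0.234 0 0 0.461 -0.25;0.422 0.654 0.234 0 0 0.461 -0.25;0.422 0.654 0.234 0 0 0.461 -0.25;0.422 0.654 0.234 0 0 0.461 -0.25;0.422 0.654 0.234 0 0 0.461 -0.25;0.422 0.654 0.234 0 0 0.461 -0.25;0.422 0.654 0.234 0 0 0.461 -0.25;0.422 0.654 0.234 0 0 0.461 -0.25;0.422 0.654 0.234 0 0 0.461 -0.25;0.422 0.654 0.234 0 0 0.461 -0.25",
)

```text
clock: 37.47
eef_pos: [543.8, 383.1, 132.0]
tool_rot: [3.141, 0.0, 1.574]
force: [0.4, -0.6, -0.0]
width: 53.5
gripper_force: 0.0
```

```bash
python3 - <<'E'
from h import *
s=read_state();print(s['eef_pos'],s['tool_rot'],s['width'])
c,T=wrist(); 
S=spares(c,T)
for o in S: print(o)
o=min(S,key=lambda o:np.hypot(o[0][0]-542,o[0][1]-385)); (x,y),a=o[0],o[2]
plan([(x,y+0.5,29.5,a,-0.25,9)])
E
```

```text
[543.75116873 383.11744144 132.02152846] [3.14122949e+00 5.17783978e-05 1.57396449e+00] 53.47175334706092
([542.3, 382.9], [80.1, 29.7], 1.567, [319.0, 229.0])
([450.8, 278.4], [135.0, 67.0], 0.551, [198.0, 321.0])
([596.3, 320.1], [8.2, 37.1], 1.575, [385.0, 304.0])
0 -0.005 0.342 0 0 0.005 -0.25 | rows 9 need 2.5
```

move_arm(
  rows="0 -0.004 0.08 0 0 0.005 -0.25;0 -0.004 0.16 0 0 0.005 -0.25;0 -0.004 0.24 0 0 0.005 -0.25;0 -0.004 0.29 0 0 0.005 -0.25;0 -0.004 0.32 0 0 0.005 -0.25;0 -0.004 0.339 0 0 0.005 -0.25;0 -0.004 0.339 0 0 0.005 -0.25;0 -0.004 0.339 0 0 0.005 -0.25;0 -0.004 0.339 0 0 0.005 -0.25",
)

```text
clock: 38.27
eef_pos: [542.7, 385.6, 30.9]
tool_rot: [3.14, -0.001, 1.568]
force: [-0.3, -0.9, -0.5]
width: 53.5
gripper_force: 0.0
```

move_arm(
  rows="0 0 0 0 0 0 1;0 0 0 0 0 0 1;0 0 0 0 0 0 1;0 0 0 0 0 0 1;0 0 0 0 0 0 1;0 0 0 0 0 0 1;0 0 0 0 0 0 1",
)

```text
clock: 38.85
eef_pos: [542.4, 385.6, 30.8]
tool_rot: [3.14, -0.001, 1.568]
force: [0.4, -0.3, 6.1]
width: 26.6
gripper_force: 61.1
```

move_arm(
  rows="0 0 -0.1 0 0 0 1;0 0 -0.2 0 0 0 1;0 0 -0.3 0 0 0 1;0 0 -0.4 0 0 0 1;0 0 -0.55 0 0 0 1;0 0 -0.55 0 0 0 1;0 0 -0.55 0 0 0 1;0 0 -0.55 0 0 0 1;0 0 -0.55 0 0 0 1",
)

```text
clock: 39.6
eef_pos: [540.5, 384.7, 192.8]
tool_rot: [-3.139, 0.002, 1.568]
force: [-0.5, 0.3, -0.9]
width: 26.2
gripper_force: 60.3
```

```bash
python3 - <<'E'
from h import *
s=read_state();print(s['clock'],s['eef_pos'],s['tool_rot'],s['width'],s['gripper_force'])
c,T=wrist(); print(inhand(c))
x,y=P[3]
plan([(480,180,200,2.3,1,10),(x,y,130,3.07,1,12)])
E
```

```text
39.6 [540.46898869 384.70733094 192.75855701] [-3.13856350e+00  1.69486010e-03  1.56841743e+00] 26.24929315939298 60.30455231666565
[(279, 82, 15.3), (344, 145, -17.3), (358, 218, -24.9)]
-0.683 -0.2 -0.023 -0.002 0 -0.466 1 | rows 10 need 5.9 
-0.416 -0.159 0.234 -0.001 0 -0.49 1 | rows 12 need 6.2
```

move_arm(
  rows="-0.683 -0.2 -0.023 0 0 -0.466 1;-0.683 -0.2 -0.023 0 0 -0.466 1;-0.683 -0.2 -0.023 0 0 -0.466 1;-0.683 -0.2 -0.023 0 0 -0.466 1;-0.683 -0.2 -0.023 0 0 -0.466 1;-0.683 -0.2 -0.023 0 0 -0.466 1;-0.683 -0.2 -0.023 0 0 -0.466 1;-0.683 -0.2 -0.023 0 0 -0.466 1;-0.683 -0.2 -0.023 0 0 -0.466 1;-0.683 -0.2 -0.023 0 0 -0.466 1",
)

```text
clock: 40.48
eef_pos: [481.4, 182.1, 200.9]
tool_rot: [-3.142, -0.0, 2.301]
force: [0.0, 0.5, -0.8]
width: 26.1
gripper_force: 60.3
```

move_arm(
  rows="-0.416 -0.159 0.234 0 0 -0.49 1;-0.416 -0.159 0.234 0 0 -0.49 1;-0.416 -0.159 0.234 0 0 -0.49 1;-0.416 -0.159 0.234 0 0 -0.49 1;-0.416 -0.159 0.234 0 0 -0.49 1;-0.416 -0.159 0.234 0 0 -0.49 1;-0.416 -0.159 0.234 0 0 -0.49 1;-0.416 -0.159 0.234 0 0 -0.49 1;-0.416 -0.159 0.234 0 0 -0.49 1;-0.416 -0.159 0.234 0 0 -0.49 1;-0.416 -0.159 0.234 0 0 -0.49 1;-0.416 -0.159 0.234 0 0 -0.49 1",
)

```text
clock: 41.48
eef_pos: [528.9, 56.0, 131.4]
tool_rot: [-3.142, 0.0, 3.07]
force: [0.0, 0.6, -0.5]
width: 26.2
gripper_force: 60.3
```

move_arm(
  rows="0 0 0.05 0 0 0 1;0 0 0.1 0 0 0 1;0 0 0.13 0 0 0 1;0 0 0.13 0 0 0 1;0 0 0.13 0 0 0 1;0 0 0.13 0 0 0 1",
)

```text
clock: 41.98
eef_pos: [529.3, 55.7, 92.8]
tool_rot: [3.141, 0.001, 3.07]
force: [0.2, 0.1, 0.2]
width: 26.3
gripper_force: 60.3
```

```bash
python3 - <<'E'
from h import *
s=read_state();print(s['clock'],s['eef_pos'],s['tool_rot'],s['width'],s['gripper_force'],s['force'])
c,T=wrist(); print(inhand(c)); pockets(c,T)
x,y=P[3]
plan([(x-0.7,y,68.8,3.07,1,10)])
E
```

```text
41.9833 [529.28444873  55.66445562  92.78191926] [3.14141264e+00 8.02145388e-04 3.06978212e+00] 26.29962898999503 60.259398221969604 [0.23614643 0.12360276 0.19994642]
[(278, 112, 15.9), (344, 75, -17.0), (360, 115, -25.7)]
pocket [504.6  56.6] size [33.4 26. ] 84.8 corr [503.   56.7] [292 201  61  45]
pocket [501.3  98.8] size [ 9.9 21.5] 53.2 corr [499.8  97.7] [392 201  24  32]
pocket [ 487.1 -100.1] size [ 6.6 12.1] 85.2 corr [486.1 -95.4] [ 33 202  16  22]
pocket [491.6 -42.7] size [ 6.  12.7] 85.9 corr [490.4 -39.7] [136 202  15  23]
pocket [526.    0.6] size [30.9 75.7] 86.9 corr [523.9   2.3] [195 202  65 119]
pocket [ 548.1 -104.5] size [ 6.8 16.2] 85.3 corr [545.3 -99.7] [ 60 297  15  24]
0.008 -0.003 0.081 0 0.001 0 1 | rows 10 need 0.6
```

move_arm(
  rows="0.008 -0.003 0.015 0 0 0 1;0.008 -0.003 0.03 0 0 0 1;0.008 -0.003 0.045 0 0 0 1;0.008 -0.003 0.055 0 0 0 1;0.008 -0.003 0.065 0 0 0 1;0.008 -0.003 0.075 0 0 0 1;0.008 -0.003 0.081 0 0 0 1;0.008 -0.003 0.081 0 0 0 1;0.008 -0.003 0.081 0 0 0 1",
)

```text
clock: 42.78
eef_pos: [526.4, 54.8, 68.7]
tool_rot: [-3.142, 0.0, 3.07]
force: [-1.9, -0.4, 8.3]
width: 26.3
gripper_force: 61.3
```

move_arm(
  rows="0 0 0 0 0 0 0.3;0 0 0 0 0 0 0.2;0 0 0 0 0 0 0.15;0 0 0 0 0 0 0.15;0 0 0 0 0 0 0.15",
)

```text
clock: 43.2
eef_pos: [526.4, 54.8, 67.8]
tool_rot: [-3.142, -0.0, 3.07]
force: [-0.9, 0.4, -0.1]
width: 36.3
gripper_force: 0.0
```

move_arm(
  rows="0 0 -0.05 0 0 0 0.15;0 0 -0.12 0 0 0 0.15;0 0 -0.25 0 0 0 0.15;0 0 -0.45 0 0 0 0.15;0 0 -0.45 0 0 0 0.15;0 0 -0.45 0 0 0 0.15;0 0 -0.45 0 0 0 0.15;0 0 -0.45 0 0 0 0.15",
)

```text
clock: 43.87
eef_pos: [525.6, 54.7, 202.2]
tool_rot: [-3.141, -0.002, 3.07]
force: [-0.3, 0.2, 0.2]
width: 36.0
gripper_force: 0.0
```

```bash
python3 - <<'E'
from h import *
s=read_state();print(s['clock'],s['eef_pos'],s['tool_rot'])
c,T=wrist(); holes(c,T,P); save('w8',c['img'])
h=cv2.cvtColor(c['img'],cv2.COLOR_RGB2HSV);m=cv2.inRange(h,np.array((50,150,60)),np.array((75,255,255)));n,l,st,ce=cv2.connectedComponentsWithStats(m)
print([(st[i][4],ce[i].round(),onz(c,ce[i],68,T).round(1)) for i in range(1,n) if st[i][4]>150])
plan([(460,150,200,2.3,1,9),(512.4,178.2,140,1.7,1,10),(512.4,178.2,90,1.7,1,10)])
E
```

```text
43.8667 [525.63711493  54.70381709 202.19408518] [-3.14123902e+00 -1.61596364e-03  3.06989811e+00]
pocket 0 (126, 227) gray 58
pocket 1 (192, 227) gray 65
pocket 2 (257, 227) gray 67
pocket 3 (323, 227) gray 61
pocket 4 (389, 227) gray 39
[(np.int32(1257), array([475., 198.]), array([512.2, 177.9,  68. ])), (np.int32(519), array([303., 374.]), array([672.9,  25.6,  68. ])), (np.int32(618), array([314., 397.]), array([701.7,  33.4,  68. ]))]
0.24 0.301 0.006 -0.001 -0.001 0.49 1 | rows 9 need 6.2 
-0.046 0.193 0.2 0 0 0.382 1 | rows 10 need 4.8 
0 0 0.167 0 0 0 1 | rows 10 need 1.2
```

View pics/w8.png

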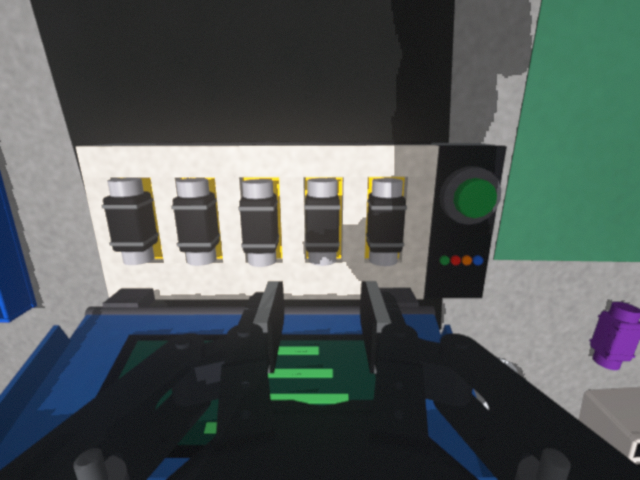

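All five pockets hold couplers lying flat and the mat is empty, so no spares are left over. The button is at (475,198), so I'll press it with the fingers shut.

move_arm(
  rows="0.24 0.301 0.006 0 0 0.49 1;0.24 0.301 0.006 0 0 0.49 1;0.24 0.301 0.006 0 0 0.49 1;0.24 0.301 0.006 0 0 0.49 1;0.24 0.301 0.006 0 0 0.49 1;0.24 0.301 0.006 0 0 0.49 1;0.24 0.301 0.006 0 0 0.49 1;0.24 0.301 0.006 0 0 0.49 1;0.24 0.301 0.006 0 0 0.49 1",
)

```text
clock: 44.67
eef_pos: [460.6, 149.8, 200.4]
tool_rot: [-3.14, -0.0, 2.303]
force: [-0.9, -0.4, -0.1]
width: 0.2
gripper_force: 0.0
```

move_arm(
  rows="-0.046 0.193 0.2 0 0 0.382 1;-0.046 0.193 0.2 0 0 0.382 1;-0.046 0.193 0.2 0 0 0.382 1;-0.046 0.193 0.2 0 0 0.382 1;-0.046 0.193 0.2 0 0 0.382 1;-0.046 0.193 0.2 0 0 0.382 1;-0.046 0.193 0.2 0 0 0.382 1;-0.046 0.193 0.2 0 0 0.382 1;-0.046 0.193 0.2 0 0 0.382 1",
)

```text
clock: 45.42
eef_pos: [513.5, 178.3, 141.4]
tool_rot: [3.141, -0.001, 1.702]
force: [0.1, 0.0, -0.3]
width: 0.0
gripper_force: 0.0
```

move_arm(
  rows="0 0 0.05 0 0 0 1;0 0 0.1 0 0 0 1;0 0 0.14 0 0 0 1;0 0 0.167 0 0 0 1;0 0 0.167 0 0 0 1;0 0 0.167 0 0 0 1;0 0 0.167 0 0 0 1",
)

```text
clock: 46.0
eef_pos: [513.9, 178.4, 91.7]
tool_rot: [3.141, -0.0, 1.7]
force: [0.2, 0.5, 0.5]
width: 0.3
gripper_force: 0.0
```

move_arm(
  rows="0 0 0.005 0 0 0 1;0 0 0.01 0 0 0 1;0 0 0.015 0 0 0 1;0 0 0.02 0 0 0 1;0 0 0.025 0 0 0 1;0 0 0.03 0 0 0 1;0 0 0.034 0 0 0 1;0 0 0.038 0 0 0 1;0 0 0.038 0 0 0 1",
)

```text
clock: 46.75
eef_pos: [513.6, 178.5, 80.1]
tool_rot: [3.141, -0.0, 1.7]
force: [-1.2, 0.3, 4.8]
width: 0.1
gripper_force: 2.9
```

Contact. Pressing on to the stop, then releasing.

move_arm(
  rows="0 0 0.004 0 0 0 1;0 0 0.008 0 0 0 1;0 0 0.012 0 0 0 1;0 0 0.016 0 0 0 1;0 0 0.018 0 0 0 1;0 0 0.018 0 0 0 1;0 0 0.018 0 0 0 1",
)

```text
clock: 47.33
eef_pos: [513.8, 178.5, 79.4]
tool_rot: [3.14, -0.003, 1.699]
force: [-10.9, -2.5, 50.4]
width: 0.1
gripper_force: 25.1
```

move_arm(
  rows="0 0 -0.02 0 0 0 1;0 0 -0.02 0 0 0 1;0 0 -0.02 0 0 0 1",
)

```text
clock: 47.58
eef_pos: [513.8, 178.6, 81.2]
tool_rot: [3.14, -0.001, 1.7]
force: [-0.1, 0.8, 5.0]
width: -0.1
gripper_force: 2.5
```

move_arm(
  rows="0 0 -0.007 0 0 0 1;0 0 -0.007 0 0 0 1;0 0 -0.007 0 0 0 1",
)

```text
clock: 47.83
eef_pos: [513.8, 178.5, 82.4]
tool_rot: [3.141, -0.0, 1.7]
force: [0.9, 1.6, 4.0]
width: 0.1
gripper_force: 2.1
```

move_arm(
  rows="0 0 -0.007 0 0 0 1;0 0 -0.007 0 0 0 1;0 0 -0.007 0 0 0 1",
)

```text
clock: 48.08
eef_pos: [513.8, 178.5, 84.4]
tool_rot: [3.141, -0.0, 1.7]
force: [2.3, 0.6, 3.2]
width: 0.0
gripper_force: 1.4
```

move_arm(
  rows="0 0 -0.007 0 0 0 1;0 0 -0.007 0 0 0 1;0 0 -0.007 0 0 0 1",
)

```text
clock: 48.33
eef_pos: [512.5, 177.9, 86.2]
tool_rot: [-3.14, 0.001, 1.7]
force: [0.4, -0.7, -0.3]
width: -0.4
gripper_force: 0.0
```

The spring force ran over about 6 mm before the hard stop, so the press was complete. Retreating for a final check.

move_arm(
  rows="0 0 -0.1 0 0 0 1;0 0 -0.2 0 0 0 1;0 0 -0.3 0 0 0 1;0 0 -0.45 0 0 0 1;0 0 -0.6 0 0 0 1;0 0 -0.6 0 0 0 1;0 0 -0.6 0 0 0 1;0 0 -0.6 0 0 0 1",
)

```text
clock: 49.0
eef_pos: [512.6, 178.3, 266.0]
tool_rot: [-3.14, -0.0, 1.7]
force: [-0.3, -0.3, 0.6]
width: 0.1
gripper_force: 0.0
```

move_arm(
  rows="0.7 -0.3 0 0 0 0 0;0.7 -0.3 0 0 0 0 0;0.7 -0.3 0 0 0 0 0;0.7 -0.3 0 0 0 0 0;0.7 -0.3 0 0 0 0 0;0.7 -0.3 0 0 0 0 0;0.7 -0.3 0 0 0 0 0;0.7 -0.3 0 0 0 0 0;0.7 -0.3 0 0 0 0 0;0.7 -0.3 0 0 0 0 0",
)

```text
clock: 49.83
eef_pos: [397.8, 372.9, 265.6]
tool_rot: [-3.14, 0.002, 1.697]
force: [1.1, -1.1, 0.4]
width: 43.2
gripper_force: 0.0
```

```bash
python3 - <<'E'
from h import *
s=read_state();print(s['clock'],s['eef_pos'])
c=get_image('scene'); save('f1',np.ascontiguousarray(c['img'][140:320,150:500]).repeat(2,0).repeat(2,1))
# bar height/lid angle: orange midpoints in both views
r=[]
for n in ['scene','side']:
    c=get_image(n);h=cv2.cvtColor(c['img'],cv2.COLOR_RGB2HSV);m=cv2.inRange(h,np.array((5,120,80)),np.array((22,255,255)))
    u,v=proj(c,[655,-8,243]);u,v=int(u),int(v);k=np.zeros_like(m);k[v-40:v+40,u-50:u+50]=m[v-40:v+40,u-50:u+50]
    nn,l,st,ce=cv2.connectedComponentsWithStats(k);i=1+np.argmax(st[1:,4]);rr=cv2.minAreaRect(np.argwhere(l==i)[:,::-1].astype(np.float32));print(n,(u,v),st[i],rr[0]);r.append(ray(c,rr[0]))
(o1,d1),(o2,d2)=r;t=np.linalg.lstsq(np.c_[d1,-d2],o2-o1,rcond=None)[0];p=(o1+t[0]*d1+o2+t[1]*d2)/2
print(p,np.linalg.norm(o1+t[0]*d1-o2-t[1]*d2),np.degrees(np.arctan2(p[2]-78,595-p[0])))
E
```

```text
49.8333 [397.75910962 372.91168844 265.62701645]
scene (332, 193) [307 187  53  14 235] (333.0749816894531, 192.91651916503906)
side (276, 154) [258 140  33  28 283] (274.2735290527344, 154.30386352539062)
[658.70692901  -7.36624679 244.79496421] 2.915477786711704 110.90423468832611
```

View pics/f1.png

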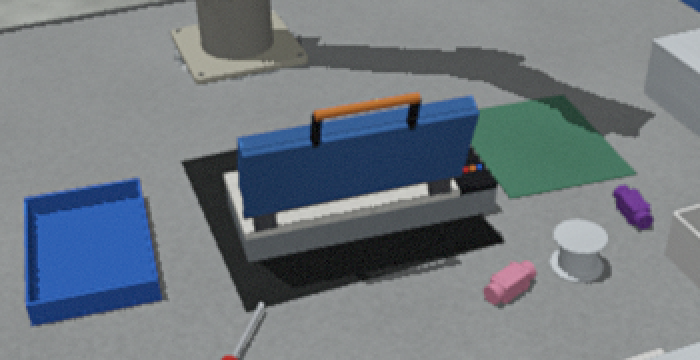

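The lid stands at about 111°, the mat is empty, and the spool, screwdriver and look-alikes have not moved. Handing in.

```bash
python3 -c "
from cell import *
print(finish_job())"
```

```text
the job is handed in; nothing more can be done
None
```

I handed the job in: the lid stands at about 111°, all five pockets hold couplers with no spares left over for the tray, the start button was pressed through its full travel and released, and the spool and screwdriver were not disturbed; the hand-in call returned no verdict.

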